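# Book in a row of turning blanks

### The job

A delivery of wooden turning blanks stands on edge in a row on the bench mat, each with a bar-code label on one big face: tip every blank over, just where it stands, with a light push of the fingers so that it lies flat with its label up. When all of them lie flat, take the scanner and read the labels one after another from left to right as the robot sees them, so that the stock list follows the row: bring the window to about 100 mm from the label, beam square on its middle, and keep it still there for about two seconds. Then lay the scanner back the right way up on the middle of its charging plate, and leave the bowl, the chuck and the gouge alone.

Things in the scene. Friction and masses are not known exactly. Their poses are not given: they have to be found in the camera images.
- blank1a: octagonal pale wooden blank, 98 mm across flats, 36 mm thick, about 0.19 kg, a 60 x 40 mm white bar-code label in the middle of one big face; first (leftmost, largest y) place in the row. Starts standing on a narrow side flat on the mat. Origin: centre of the label, on the labelled face; z axis: normal of that face, pointing out of the blank (level while standing, up once it lies label up)
- blank1b: octagonal pale wooden blank, 98 mm across flats, 36 mm thick, about 0.19 kg, a 60 x 40 mm white bar-code label in the middle of one big face; first (leftmost, largest y) place in the row. Starts standing on a narrow side flat on the mat. Origin: centre of the label, on the labelled face; z axis: normal of that face, pointing out of the blank (level while standing, up once it lies label up)
- blank2a: octagonal dark wooden blank, 90 mm across flats, 34 mm thick, about 0.15 kg, a 60 x 40 mm white bar-code label in the middle of one big face; second place in the row. Starts standing on a narrow side flat on the mat. Origin: centre of the label, on the labelled face; z axis: normal of that face, pointing out of the blank (level while standing, up once it lies label up)
- blank2b: octagonal dark wooden blank, 90 mm across flats, 34 mm thick, about 0.15 kg, a 60 x 40 mm white bar-code label in the middle of one big face; second place in the row. Starts standing on a narrow side flat on the mat. Origin: centre of the label, on the labelled face; z axis: normal of that face, pointing out of the blank (level while standing, up once it lies label up)
- blank3a: octagonal pale wooden blank, 98 mm across flats, 36 mm thick, about 0.19 kg, a 60 x 40 mm white bar-code label in the middle of one big face; third (middle) place in the row. Starts standing on a narrow side flat on the mat. Origin: centre of the label, on the labelled face; z axis: normal of that face, pointing out of the blank (level while standing, up once it lies label up)
- blank3b: octagonal pale wooden blank, 98 mm across flats, 36 mm thick, about 0.19 kg, a 60 x 40 mm white bar-code label in the middle of one big face; third (middle) place in the row. Starts standing on a narrow side flat on the mat. Origin: centre of the label, on the labelled face; z axis: normal of that face, pointing out of the blank (level while standing, up once it lies label up)
- blank4a: octagonal dark wooden blank, 90 mm across flats, 34 mm thick, about 0.15 kg, a 60 x 40 mm white bar-code label in the middle of one big face; fourth place in the row. Starts standing on a narrow side flat on the mat. Origin: centre of the label, on the labelled face; z axis: normal of that face, pointing out of the blank (level while standing, up once it lies label up)
- blank4b: octagonal dark wooden blank, 90 mm across flats, 34 mm thick, about 0.15 kg, a 60 x 40 mm white bar-code label in the middle of one big face; fourth place in the row. Starts standing on a narrow side flat on the mat. Origin: centre of the label, on the labelled face; z axis: normal of that face, pointing out of the blank (level while standing, up once it lies label up)
- blank5a: octagonal pale wooden blank, 98 mm across flats, 36 mm thick, about 0.19 kg, a 60 x 40 mm white bar-code label in the middle of one big face; fifth (rightmost) place in the row. Starts standing on a narrow side flat on the mat. Origin: centre of the label, on the labelled face; z axis: normal of that face, pointing out of the blank (level while standing, up once it lies label up)
- blank5b: octagonal pale wooden blank, 98 mm across flats, 36 mm thick, about 0.19 kg, a 60 x 40 mm white bar-code label in the middle of one big face; fifth (rightmost) place in the row. Starts standing on a narrow side flat on the mat. Origin: centre of the label, on the labelled face; z axis: normal of that face, pointing out of the blank (level while standing, up once it lies label up)
- mat: black rubber bench mat, 300 x 650 mm, 4 mm thick, fixed. The blanks stand near its middle line (its y axis), places 135 mm apart counted from the robot's left; a place holds its blank a or its blank b or nothing (4 or 5 blanks in all); the rest are absent. A flat blank is too wide to grip. Origin: middle of its underside, x away from the robot
- scanner: grey cordless scanner 165 mm long, 0.22 kg: handle 40 mm wide, 16 to 44 mm above the underside, from x -69 to 25 mm; tail foot 70 mm wide; nose 70 mm wide, 58 mm high, bent down 50 degrees. Rests on foot and nose tip. Origin: underside below the handle; x towards the nose, z up; balances near x = -15 mm. No trigger: it reads when held steady on a label
- window (a point): middle of the scanner's reading window at the end of its nose, 72 mm ahead of the scanner's origin and 9 mm above its underside; its z axis is the reading beam, pointing out of the window (in the scanner's frame 50 degrees below the x axis)
- charger: flat black charging plate, 200 x 120 mm, 6 mm thick, fixed on the bench at the robot's right; the scanner starts on its middle, nose towards the robot. Origin: middle of its underside
- bowl: bystander: rough-turned wooden bowl lying upside down, 150 mm across, 64 mm high; origin at the middle of its underside
- chuck: bystander: steel four-jaw lathe chuck lying on its back, 100 mm across, 56 mm high; origin at the middle of its underside
- gouge: bystander: turning gouge lying on the bench at the left, 475 mm long, 34 mm high; origin at the ferrule, between handle and blade
Things that resemble listed ones, but are neither listed nor needed, are in the scene too. What is meant by the scanner is not blue or red, and is the larger of those in its own colour.

How it is judged:
By the outcome, as a careful person would: the job done as asked, in the order asked, and still so for the second after the job is handed in, with the robot touching nothing.
Of blank1a, blank1b, blank2a, blank2b, blank3a, blank3b, blank4a, blank4b, blank5a, blank5b only 4 to 5 are there at a start; the rules pass over those that are not, and their reading is None.
At some moment in a run one of scanner may be knocked a few centimetres aside while the robot is not near it.
Once in a run the grip may slacken for a moment while it holds something.
It also fails if it takes over 210 s, if anything falls off the work surface, if the arm or the gripper's body presses on something with over 40 N, if the wrist force passes 120 N, or if a joint passes its speed limit or range.

### The arm

A 6-joint arm with a two-finger parallel gripper is mounted at the origin on the work surface. World frame = base frame: x ahead of the robot, y to its left, z up, the work surface at z = 0. Lengths are in m, angles in rad, forces in N, time in s.
With the tool pointing down it reaches from about 0.325 to 0.9 m from the base axis. Payload 6.1 kg.
Tool frame: the origin (TCP) lies at the very end of the fingers, on their centre line; the grasp point (between the pads) lies 19 mm behind it (grip_depth is the distance from the TCP to the grasp point, in m); z points along the fingers, x is the direction in which the jaws open and shut, and the axes are right-handed (so a half turn about z gives the same grasp; the last joint's range is limited). The gripper opens to 85 mm and grips with 20 to 120 N. Pads are 22 mm wide; open, the fingers measure 114 mm over their backs; the gripper's body (76 mm by 85 mm) begins 54 mm behind the grasp point. The pads swing forward as they close: fully open they stand 13 mm farther back than shut.
Start: joints at [1.189, 0.22, 1.526, -0, 1.395, -0.126], TCP at [0.158, 0.605, 0.231] pointing down, gripper open.
Joint ranges: [-2.98, 2.98], [-0.91, 2.08], [0.09, 2.57], [-1.24, 4.39], [0.2, 2.65], [-2.68, 2.68]. Speed limits (rad/s): [2.57, 2.57, 3.01, 3.14, 3.14, 3.14].

### API

Orientations are given as a 3x3 rotation matrix whose columns are the frame's x, y, z axes.
In Python, from plant import get_obs, camera, get_calibration, hand_in, grip_depth gives the robot as it stands.
- The arm moves only by the tool move_arm, never from a script. Its argument "rows" is a list of rows, each a list of 3 entries, a list of its own where there are three numbers: the finger opening in mm, from 0 to 85.4, then the shift along the tool's x, y, z in mm, then the turn, a rotation vector about the tool's x, y, z in degrees. In form: [[gripper, [x, y, z], [ax, ay, az]], ...]. A call has 1 to 20 rows; each row is the pose to reach, as a shift and turn from the pose commanded when the call began, along the tool's axes at that moment; what a row does not reach only later rows make up. A row lasts 1/12 s, in which the tool goes at most 41.7 mm and 7.16 degrees, less where a joint would pass 70% of its speed; a pose out of reach is approached as far as the arm can. A call with a gripper value outside its range is refused whole. The fingers move at their own pace and stop on an object; "force" is the grip in N (left out, the last holds). Time passes only in rows, so rows that repeat a pose let the fingers close. It gives the time, the measured TCP pose, the force and the opening at its end, in the units of the state.
- get_obs(): the state, without advancing time (a new reading comes with each control period).
- camera(name): name is "side" or "top"; returns (picture, depth): 384x512x3 uint8, blue, green, red; 384x512 float32, m along the optical axis (not along the pixel's ray), 0 where there is no reading.
- get_calibration(name): a dict with "intrinsics" (3x3 intrinsics, pixels), "view" (4x4, takes a point from world to camera coordinates). Camera axes: x right, y up, looking along -z (the intrinsics and any distortion apply to the point x, -y, -z); pixel columns grow to the right and rows downward; lengths in m; the calibration is good to about 2 mm. A picture is of the moment at which its call begins. get_calibration takes no time and is no camera call.
- hand_in(): hands the job in, once; it reports no verdict.
The state is a dict: "time": time; "joints": joint angles; "qd": joint speeds; "joint_efforts": joint torques, N m; "tool_pos": TCP position; "orientation": TCP orientation; "wrist_force": force on the tool from outside, world axes, zero at the start; "ft_torque": the same for the moment, N m; "width": finger opening in m.
Only numpy, scipy, OpenCV 4.12 (cv2) and the standard library are available. Lean on these libraries where they do the work, as an engineer would, in place of code of your own. Each camera call takes 0.05 s, during which the arm holds its last target.

## Working session

There is one attempt and no reset: what is moved stays moved. The work goes in short steps, Python scripts to look and compute and a tool call to move; the robot and the scene stay as the last step left them, time stands still between calls to the robot, and variables do not carry over. Pictures are saved under pics/ and viewed, and the job is handed in when it is done.

Besides the shell and the picture viewer there is one more tool, called after "Emit:" as name(argument=value, ...) on one line, values as JSON. move_arm: Moves the arm, as the interface text tells. Its arguments: {"type":"object","properties":{"rows":{"type":"array"},"force":{"type":"number"}},"required":["rows"]}

```bash
ls; mkdir -p pics; python3 - <<'E'
from plant import *
import cv2,numpy as np
o=get_obs(); print({k:np.round(v,3).tolist() for k,v in o.items()}, grip_depth)
for n in("side","top"):
    p,d=camera(n); cv2.imwrite(f"pics/{n}0.png",p); np.savez(f"{n}0.npz",p=p,d=d)
    c=get_calibration(n); print(n,{k:np.round(v,4).tolist() for k,v in c.items()})
E
```

```text
pics
{'time': 0.0, 'joints': [1.189, 0.221, 1.528, 0.0, 1.395, -0.126], 'qd': [-0.0, -0.0, -0.0, 0.001, 0.0, 0.002], 'joint_efforts': [-0.001, -49.689, -38.939, -0.001, 0.011, -0.0], 'tool_pos': [0.158, 0.604, 0.23], 'orientation': [[0.253, 0.967, -0.001], [0.967, -0.253, -0.002], [-0.002, -0.0, -1.0]], 'wrist_force': [0.408, -0.316, 0.133], 'ft_torque': [-0.006, -0.017, 0.002], 'width': 0.086} 0.0187
side {'intrinsics': [[435.9561, 0.0, 253.6338], [0.0, 435.9561, 194.4925], [0.0, 0.0, 1.0]], 'view': [[0.8394, -0.5436, 0.0028, -0.4331], [0.3665, 0.5697, 0.7356, -0.2398], [-0.4015, -0.6164, 0.6774, -1.1308], [0.0, 0.0, 0.0, 1.0]]}
top {'intrinsics': [[450.4232, 0.0, 251.224], [0.0, 450.4232, 185.632], [0.0, 0.0, 1.0]], 'view': [[0.0197, -0.9998, 0.0031, -0.0443], [0.9775, 0.02, 0.2101, -0.4977], [-0.2101, -0.0011, 0.9777, -1.6526], [0.0, 0.0, 0.0, 1.0]]}
```

View pics/side0.png

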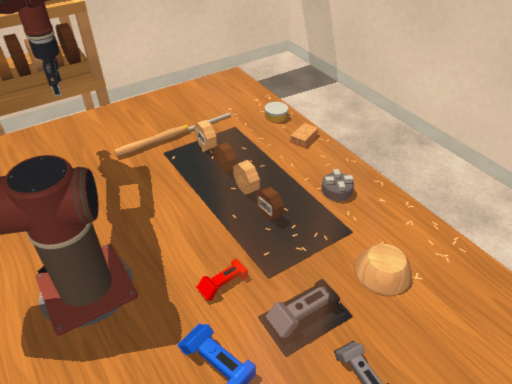

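View pics/top0.png

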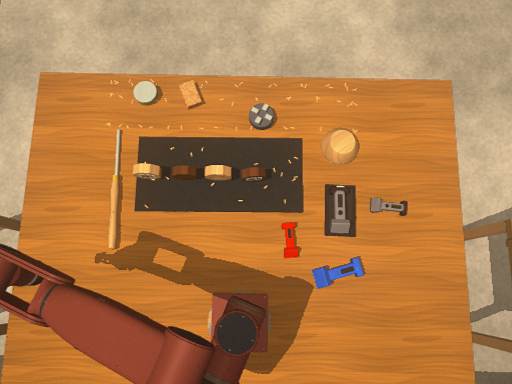

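```bash
cat > h.py <<'E'
from plant import *
import cv2,numpy as np
def snap(n,name=None):
    p,d=camera(n)
    if name: cv2.imwrite(f"pics/{name}.png",p)
    return p,d
def cloud(n,d):
    c=get_calibration(n);K=c["intrinsics"];V=np.array(c["view"])
    v,u=np.mgrid[0:384,0:512]
    P=np.stack([(u-K[0][2])/K[0][0]*d,-(v-K[1][2])/K[1][1]*d,-d],-1)
    W=(P-V[:3,3])@V[:3,:3]
    W[d<=0]=np.nan
    return W
def proj(n,X):
    c=get_calibration(n);K=np.array(c["intrinsics"]);V=np.array(c["view"])
    P=np.atleast_2d(X)@V[:3,:3].T+V[:3,3]
    return np.stack([K[0,0]*P[:,0]/-P[:,2]+K[0,2],K[1,1]*-P[:,1]/-P[:,2]+K[1,2]],-1)
def crop(p,x0,y0,x1,y1,s,name):
    cv2.imwrite(f"pics/{name}.png",cv2.resize(p[y0:y1,x0:x1],None,fx=s,fy=s,interpolation=cv2.INTER_CUBIC))
E
python3 - <<'E'
from h import *
for n in("side","top"):
    V=np.array(get_calibration(n)["view"]); print(n,"cam at",-V[:3,:3].T@V[:3,3])
t=np.load("top0.npz");s=np.load("side0.npz")
crop(t["p"],125,130,310,220,4.2,"t0c"); crop(s["p"],180,110,300,230,5,"s0c");crop(t["p"],270,170,420,295,4.5,"t0scan")
W=cloud("top",t["d"]);
# blanks: points above mat
for (a,b,c,d) in [(130,150,165,195),(165,150,201,195),(201,150,237,195),(237,150,280,195)]:
    R=W[b:d,a:c].reshape(-1,3); R=R[R[:,2]>0.06]; print(len(R),np.round(R.mean(0),3),np.round(np.nanpercentile(R,[2,98],axis=0),3).tolist())
WS=cloud("side",s["d"])
np.save("WT0.npy",W);np.save("WS0.npy",WS)
for W_,b in((W,(320,175,362,242)),(WS,(255,275,360,355))):
    R=W_[b[1]:b[3],b[0]:b[2]].reshape(-1,3); R=R[(R[:,2]>0.015)]; print(len(R),np.round(R.mean(0),3),np.round(np.nanpercentile(R,[1,50,99],axis=0),3).tolist())
print(np.nanmedian(W[205,270]),W[205,270])
E
```

```text
side cam at [-0.00257248 -0.79588514  0.94361904]
top cam at [ 0.14009182 -0.03613239  1.72036423]
306 [0.544 0.358 0.091] [[0.528, 0.315, 0.063], [0.566, 0.408, 0.108]]
256 [0.544 0.217 0.085] [[0.528, 0.176, 0.062], [0.563, 0.262, 0.101]]
300 [0.545 0.092 0.091] [[0.529, 0.046, 0.063], [0.565, 0.14, 0.108]]
252 [ 0.542 -0.041  0.085] [[0.524, -0.085, 0.063], [0.562, 0.001, 0.101]]
743 [ 0.41  -0.368  0.047] [[0.328, -0.417, 0.016], [0.405, -0.367, 0.049], [0.502, -0.334, 0.064]]
2055 [ 0.41  -0.39   0.045] [[0.328, -0.524, 0.017], [0.414, -0.38, 0.049], [0.501, -0.336, 0.063]]
0.002250702102524631 [ 0.43425233 -0.10830678  0.0022507 ]
```

View pics/t0c.png

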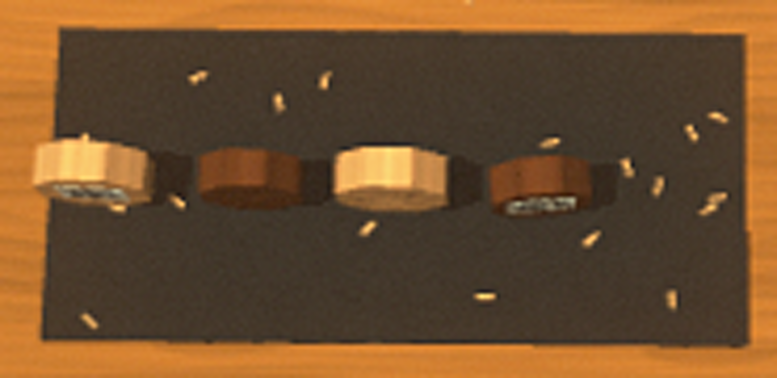

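View pics/s0c.png

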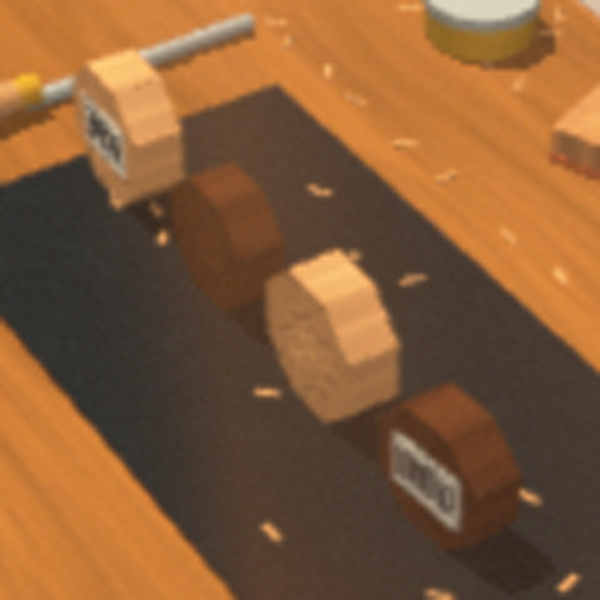

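View pics/t0scan.png

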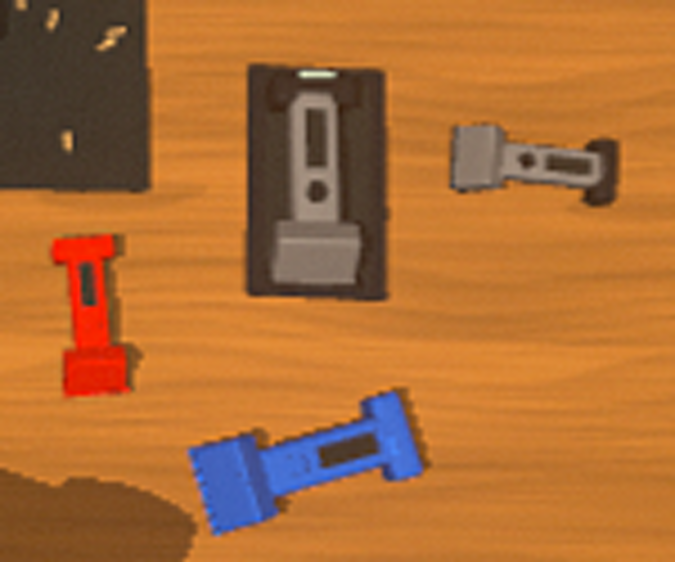

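```bash
python3 - <<'E'
from h import *
WS=np.load("WS0.npy");WT=np.load("WT0.npy")
from scipy.spatial import cKDTree
for i,(y,hh) in enumerate([(0.36,.102),(0.219,.094),(0.094,.102),(-0.041,.094)]):
    P=np.concatenate([WS.reshape(-1,3),WT.reshape(-1,3)])
    # near face points
    m=(abs(P[:,1]-y)<.052)&(P[:,2]>.015)&(P[:,0]>.48)&(P[:,0]<.62)&(P[:,2]<.12)
    Q=P[m]; 
    T=Q[Q[:,2]>hh-0.004]
    r=cv2.minAreaRect((T[:,:2]*1000).astype(np.float32))
    Sd=WS.reshape(-1,3); S=Sd[(abs(Sd[:,1]-y)<.045)&(Sd[:,2]>.02)&(Sd[:,2]<hh-.012)&(Sd[:,0]>.5)&(Sd[:,0]<.56)]
    # robust plane fit x = a y + b z + c
    A=np.c_[S[:,1]-y,S[:,2]-.05,np.ones(len(S))];w=np.ones(len(S),bool)
    # start with lower envelope
    w=S[:,0]<np.percentile(S[:,0],50)
    for _ in range(20):
        c=np.linalg.lstsq(A[w],S[w,0],rcond=None)[0]; w=abs(A@c-S[:,0])<.003
    print(i+1,len(T),np.round(r[0],1),np.round(r[1],1),round(r[2],1),"face:",w.sum(),np.round(c,3),"yaw",np.degrees(np.arctan(-c[0])).round(1), "face y", np.round(np.percentile(S[w,1],[2,98]).mean(),3))
E
```

```text
1 214 [546.9 360.9] [60.8 39. ] 89.5 face: 165 [0.026 0.007 0.529] yaw -1.5 face y 0.359
2 211 [545.1 218.9] [37.3 55.6] 0.3 face: 179 [-0.014 -0.008  0.529] yaw 0.8 face y 0.218
3 246 [545.3  92.3] [57.2 40. ] 83.6 face: 242 [-0.001  0.009  0.529] yaw 0.0 face y 0.094
4 241 [543.9 -42.8] [37.8 53.1] 7.9 face: 278 [-0.104  0.005  0.527] yaw 5.9 face y -0.043
```

```bash
cat >> h.py <<'E'
from scipy.spatial.transform import Rotation as Rn
def rel(pos,R,P0=None,R0=None):
    o=get_obs(); P0=o["tool_pos"] if P0 is None else P0; R0=np.array(o["orientation"]) if R0 is None else R0
    s=R0.T@(np.array(pos)-P0)*1000; rv=np.degrees(Rn.from_matrix(R0.T@R).as_rotvec())
    print("shift",s.round(1).tolist(),"rot",rv.round(1).tolist(),"rows",max(np.linalg.norm(s)/41.7,np.linalg.norm(rv)/7.16).round(1))
DN=np.array([[0,1,0],[1,0,0],[0,0,-1.]])
def yaw(deg): return Rn.from_euler("z",deg,degrees=True).as_matrix()@DN
E
python3 -c "
from h import *
rel([.485,.359,.2],DN)"
```

```text
shift [-154.4, 378.5, 30.5] rot [-0.0, 0.1, -14.7] rows 9.8
```

Emit:
move_arm(rows=[[0,[-154,378,30],[0,0,-14.7]],[0,[-154,378,30],[0,0,-14.7]],[0,[-154,378,30],[0,0,-14.7]],[0,[-154,378,30],[0,0,-14.7]],[0,[-154,378,30],[0,0,-14.7]],[0,[-154,378,30],[0,0,-14.7]],[0,[-154,378,30],[0,0,-14.7]],[0,[-154,378,30],[0,0,-14.7]],[0,[-154,378,30],[0,0,-14.7]],[0,[-154,378,30],[0,0,-14.7]],[0,[-154,378,30],[0,0,-14.7]],[0,[-154,378,30],[0,0,-14.7]],[0,[-154,378,30],[0,0,-14.7]],[0,[-154,378,145],[0,0,-14.7]],[0,[-154,378,145],[0,0,-14.7]],[0,[-154,378,145],[0,0,-14.7]],[0,[-154,378,145],[0,0,-14.7]],[0,[-154,378,145],[0,0,-14.7]]])

```text
time: 1.6
tool_pos: [0.4821, 0.3604, 0.0847]
orientation: [[-0.003, 1.0, -0.004], [1.0, 0.003, -0.002], [-0.002, -0.004, -1.0]]
wrist_force: [-0.4, 0.1, 1.2]
width: 0.0003
```

Emit:
move_arm(rows=[[0,[0,12,0],[0,0,0]],[0,[0,24,0],[0,0,0]],[0,[0,30,0],[0,0,0]],[0,[0,34,0],[0,0,0]],[0,[0,38,0],[0,0,0]],[0,[0,42,0],[0,0,0]],[0,[0,46,0],[0,0,0]],[0,[0,50,0],[0,0,0]],[0,[0,54,0],[0,0,0]],[0,[0,58,0],[0,0,0]],[0,[0,62,0],[0,0,0]],[0,[0,66,0],[0,0,0]],[0,[0,69,0],[0,0,0]],[0,[0,72,0],[0,0,0]],[0,[0,74,0],[0,0,0]],[0,[0,76,0],[0,0,0]],[0,[0,76,0],[0,0,0]],[0,[0,76,0],[0,0,0]]])

```text
time: 3.1
tool_pos: [0.5609, 0.3601, 0.0862]
orientation: [[-0.001, 1.0, -0.0], [1.0, 0.001, -0.0], [-0.0, -0.0, -1.0]]
wrist_force: [0.7, 0.7, -0.3]
width: -0.0
```

```bash
python3 - <<'E'
from h import *
p,d=snap("side"); crop(p,130,80,330,240,4,"s1")
E
```

```text
(no output)
```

View pics/s1.png

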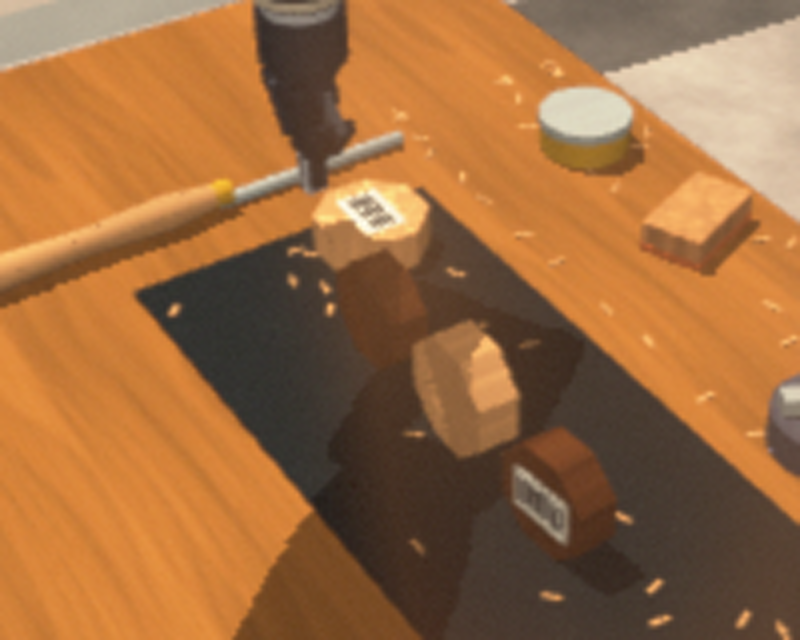

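Emit:
move_arm(rows=[[0,[0,0,-40],[0,0,0]],[0,[0,0,-80],[0,0,0]],[0,[0,0,-110],[0,0,0]],[0,[0,0,-110],[0,0,0]],[0,[-142,53,-110],[0,0,0]],[0,[-142,53,-110],[0,0,0]],[0,[-142,53,-110],[0,0,0]],[0,[-142,53,-110],[0,0,0]],[0,[-142,53,-110],[0,0,0]],[0,[-142,53,-110],[0,0,0]],[0,[-142,53,8],[0,0,0]],[0,[-142,53,8],[0,0,0]],[0,[-142,53,8],[0,0,0]],[0,[-142,53,8],[0,0,0]],[0,[-142,53,8],[0,0,0]]])

```text
time: 4.4
tool_pos: [0.6113, 0.219, 0.0759]
orientation: [[-0.002, 1.0, -0.006], [1.0, 0.002, -0.001], [-0.001, -0.006, -1.0]]
wrist_force: [1.4, 0.7, 1.0]
width: -0.0
```

Emit:
move_arm(rows=[[0,[0,-12,0],[0,0,0]],[0,[0,-24,0],[0,0,0]],[0,[0,-30,0],[0,0,0]],[0,[0,-34,0],[0,0,0]],[0,[0,-38,0],[0,0,0]],[0,[0,-42,0],[0,0,0]],[0,[0,-46,0],[0,0,0]],[0,[0,-50,0],[0,0,0]],[0,[0,-54,0],[0,0,0]],[0,[0,-58,0],[0,0,0]],[0,[0,-62,0],[0,0,0]],[0,[0,-66,0],[0,0,0]],[0,[0,-69,0],[0,0,0]],[0,[0,-72,0],[0,0,0]],[0,[0,-74,0],[0,0,0]],[0,[0,-76,0],[0,0,0]],[0,[0,-76,0],[0,0,0]],[0,[0,-76,0],[0,0,0]]])

```text
time: 5.9
tool_pos: [0.538, 0.2181, 0.0784]
orientation: [[-0.001, 1.0, 0.0], [1.0, 0.001, 0.0], [0.0, 0.0, -1.0]]
wrist_force: [-0.3, 0.0, -0.4]
width: -0.0002
```

```bash
python3 - <<'E'
from h import *
p,d=snap("side"); crop(p,130,80,330,240,4,"s2")
E
```

```text
(no output)
```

View pics/s2.png

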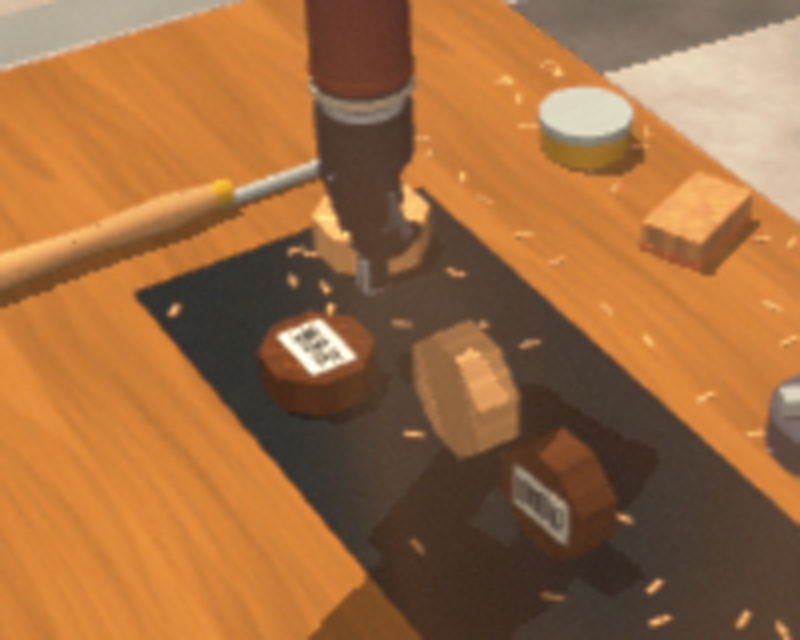

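Emit:
move_arm(rows=[[0,[0,0,-40],[0,0,0]],[0,[0,0,-80],[0,0,0]],[0,[0,0,-120],[0,0,0]],[0,[0,0,-120],[0,0,0]],[0,[-126,75,-120],[0,0,0]],[0,[-126,75,-120],[0,0,0]],[0,[-126,75,-120],[0,0,0]],[0,[-126,75,-120],[0,0,0]],[0,[-126,75,-120],[0,0,0]],[0,[-126,75,-120],[0,0,0]],[0,[-126,75,-6],[0,0,0]],[0,[-126,75,-6],[0,0,0]],[0,[-126,75,-6],[0,0,0]],[0,[-126,75,-6],[0,0,0]],[0,[-126,75,-6],[0,0,0]]])

```text
time: 7.2
tool_pos: [0.6108, 0.0933, 0.0825]
orientation: [[-0.002, 1.0, -0.005], [1.0, 0.002, 0.0], [0.0, -0.005, -1.0]]
wrist_force: [0.7, 0.7, 0.7]
width: 0.0001
```

Emit:
move_arm(rows=[[0,[0,-12,0],[0,0,0]],[0,[0,-24,0],[0,0,0]],[0,[0,-30,0],[0,0,0]],[0,[0,-34,0],[0,0,0]],[0,[0,-38,0],[0,0,0]],[0,[0,-42,0],[0,0,0]],[0,[0,-46,0],[0,0,0]],[0,[0,-50,0],[0,0,0]],[0,[0,-54,0],[0,0,0]],[0,[0,-58,0],[0,0,0]],[0,[0,-62,0],[0,0,0]],[0,[0,-66,0],[0,0,0]],[0,[0,-69,0],[0,0,0]],[0,[0,-72,0],[0,0,0]],[0,[0,-75,0],[0,0,0]],[0,[0,-77,0],[0,0,0]],[0,[0,-77,0],[0,0,0]],[0,[0,-77,0],[0,0,0]]])

```text
time: 8.7
tool_pos: [0.5361, 0.0921, 0.0844]
orientation: [[-0.001, 1.0, 0.0], [1.0, 0.001, -0.0], [-0.0, 0.0, -1.0]]
wrist_force: [0.2, 0.4, -0.2]
width: 0.0003
```

```bash
python3 - <<'E'
from h import *
p,d=snap("side"); crop(p,130,80,330,240,4,"s3")
rel([.482,-.051,.08],yaw(6))
E
```

```text
shift [-143.0, -54.3, 4.4] rot [0.0, 0.0, -6.0] rows 3.7
```

View pics/s3.png

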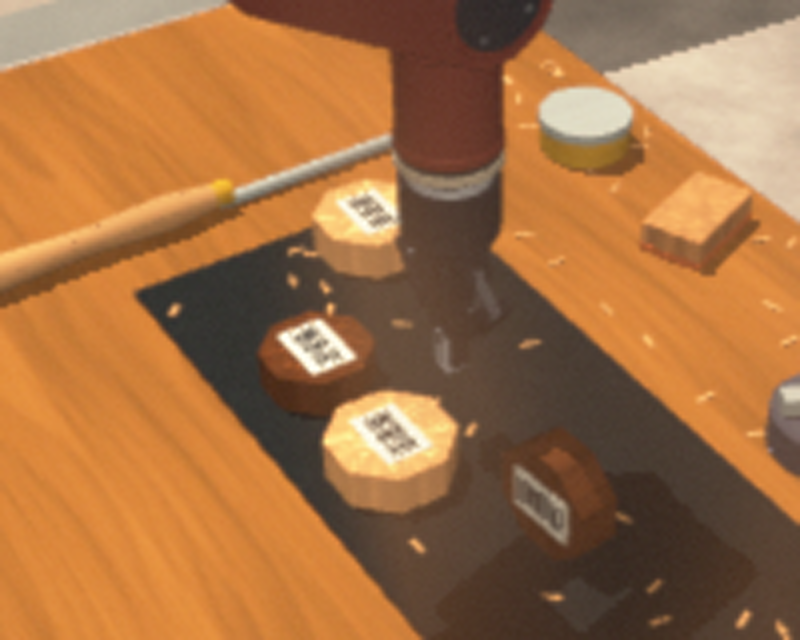

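Emit:
move_arm(rows=[[0,[0,0,-40],[0,0,0]],[0,[0,0,-80],[0,0,0]],[0,[0,0,-115],[0,0,0]],[0,[0,0,-115],[0,0,0]],[0,[-140,-54,-115],[0,0,-6]],[0,[-140,-54,-115],[0,0,-6]],[0,[-140,-54,-115],[0,0,-6]],[0,[-140,-54,-115],[0,0,-6]],[0,[-140,-54,-115],[0,0,-6]],[0,[-140,-54,-115],[0,0,-6]],[0,[-140,-54,5],[0,0,-6]],[0,[-140,-54,5],[0,0,-6]],[0,[-140,-54,5],[0,0,-6]],[0,[-140,-54,5],[0,0,-6]],[0,[-140,-54,5],[0,0,-6]]])

```text
time: 10.0
tool_pos: [0.4806, -0.0465, 0.0777]
orientation: [[-0.106, 0.994, -0.005], [0.994, 0.106, 0.002], [0.002, -0.005, -1.0]]
wrist_force: [0.1, 0.2, 0.5]
width: -0.0002
```

Emit:
move_arm(rows=[[0,[0,12,0],[0,0,0]],[0,[0,24,0],[0,0,0]],[0,[0,30,0],[0,0,0]],[0,[0,34,0],[0,0,0]],[0,[0,38,0],[0,0,0]],[0,[0,42,0],[0,0,0]],[0,[0,46,0],[0,0,0]],[0,[0,50,0],[0,0,0]],[0,[0,54,0],[0,0,0]],[0,[0,58,0],[0,0,0]],[0,[0,62,0],[0,0,0]],[0,[0,66,0],[0,0,0]],[0,[0,69,0],[0,0,0]],[0,[0,72,0],[0,0,0]],[0,[0,74,0],[0,0,0]],[0,[0,76,0],[0,0,0]],[0,[0,76,0],[0,0,0]],[0,[0,76,0],[0,0,0]]])

```text
time: 11.5
tool_pos: [0.5577, -0.04, 0.0792]
orientation: [[-0.105, 0.994, -0.0], [0.994, 0.105, 0.0], [0.0, -0.0, -1.0]]
wrist_force: [-0.5, -0.1, 0.4]
width: -0.0003
```

Emit:
move_arm(rows=[[0,[0,0,-40],[0,0,0]],[0,[0,0,-80],[0,0,0]],[0,[0,0,-120],[0,0,0]],[0,[0,-130,-140],[0,0,0]],[0,[0,-130,-140],[0,0,0]],[0,[0,-130,-140],[0,0,0]],[0,[0,-130,-140],[0,0,0]],[0,[0,-130,-140],[0,0,0]],[0,[0,-130,-140],[0,0,0]]])

```text
time: 12.25
tool_pos: [0.429, -0.0539, 0.2199]
orientation: [[-0.105, 0.995, 0.002], [0.995, 0.105, -0.001], [-0.001, 0.002, -1.0]]
wrist_force: [1.1, 0.3, -0.0]
width: -0.0
```

```bash
python3 - <<'E'
from h import *
p,d=snap("side","side4"); q,e=snap("top","top4"); np.savez("s4.npz",p=p,d=d,q=q,e=e)
E
```

```text
(no output)
```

View pics/side4.png

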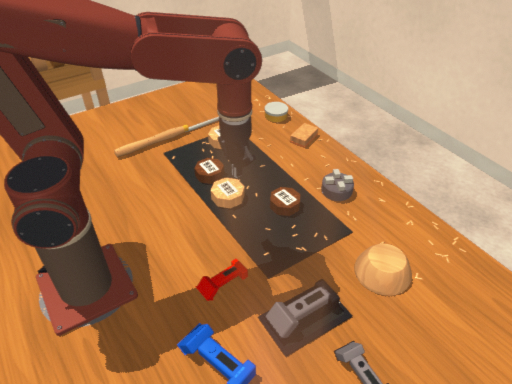

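View pics/top4.png

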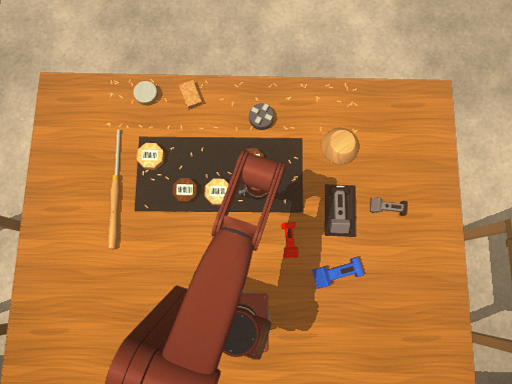

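```bash
python3 - <<'E'
from h import *
f=np.load("s4.npz")
for n,P,D in(("top",f["q"],f["e"]),("side",f["p"],f["d"])):
    W=cloud(n,D); g=P.astype(int)
    m=(W[...,0]>.28)&(W[...,0]<.54)&(W[...,1]>-.46)&(W[...,1]<-.28)
    # handle top
    h=m&(abs(W[...,2]-.050)<.004)
    r=cv2.minAreaRect((W[h][:,:2]*1000).astype(np.float32)); print(n,"handle",h.sum(),r, np.round(np.median(W[h],0),4))
    N=m&(W[...,2]>.055); print("nose",N.sum(),np.round(np.percentile(W[N],[2,50,98],axis=0),4).tolist())
    # plate: dark pixels & low z
    pl=m&(W[...,2]<.012)&(g.max(-1)<90); c=W[pl]
    r=cv2.minAreaRect((c[:,:2]*1000).astype(np.float32)); print("plate",pl.sum(),r,np.median(c[:,2]), np.round(np.percentile(c,[1,99],axis=0),4).tolist())
# labels
for n,P,D in(("top",f["q"],f["e"]),("side",f["p"],f["d"])):
    W=cloud(n,D); hsv=cv2.cvtColor(P,cv2.COLOR_BGR2HSV)
    m=((W[...,2]>.028)&(W[...,2]<.055)&(W[...,0]>.4)&(W[...,0]<.68)&(W[...,1]>-.12)&(W[...,1]<.45))
    k,l,s,c=cv2.connectedComponentsWithStats((m).astype(np.uint8))
    for i in range(1,k):
        if s[i,4]>80:
            Q=W[l==i]; r=cv2.minAreaRect((Q[:,:2]*1000).astype(np.float32)); print(n,"blank",s[i].tolist(),np.round(r[0],1),np.round(r[1],1),round(r[2],1),"z",np.round(np.median(Q[:,2]),4))
    wm=m&(hsv[...,1]<70)
    k,l,s,c=cv2.connectedComponentsWithStats(cv2.dilate((wm).astype(np.uint8),np.ones((3,3))))
    for i in range(1,k):
        if s[i,4]>30:
            Q=W[(l==i)&wm]; r=cv2.minAreaRect((Q[:,:2]*1000).astype(np.float32)); print(n,"label",s[i].tolist(),np.round(r[0],1),np.round(r[1],1),round(r[2],1),"z",np.round(np.median(Q[:,2]),4))
crop(f["q"],300,170,420,250,6,"t4c"); 
E
```

```text
top handle 317 ((421.30615234375, -368.60107421875), (160.40884399414062, 70.59414672851562), 0.6331087350845337) [ 0.4352 -0.3673  0.0499]
nose 126 [[0.3507, -0.3996, 0.0551], [0.3652, -0.367, 0.0579], [0.4934, -0.3368, 0.0657]]
plate 733 ((421.0964660644531, -377.82891845703125), (119.6618881225586, 199.98361206054688), 88.28712463378906) 0.00531870156585739 [[0.3225, -0.4347, -0.0044], [0.5182, -0.3189, 0.0118]]
side handle 946 ((423.0167236328125, -369.34466552734375), (161.21092224121094, 69.68606567382812), 0.236385777592659) [ 0.4311 -0.3715  0.0508]
nose 232 [[0.3502, -0.4018, 0.0551], [0.3595, -0.3711, 0.0597], [0.4357, -0.337, 0.0649]]
plate 1044 ((427.24114990234375, -377.5464782714844), (119.83521270751953, 207.70960998535156), 88.18850708007812) 0.0073782601796957715 [[0.3331, -0.4381, 0.003], [0.5166, -0.3198, 0.011]]
top blank [137, 143, 27, 25, 531] [615.2 360.4] [100.3  97.1] 41.8 z 0.0401
top blank [246, 148, 18, 9, 83] [638.8 -46.9] [71.4 25.6] 60.3 z 0.0383
top blank [173, 178, 24, 24, 470] [482.3 220.2] [89.8 88.7] 2.4 z 0.0383
top blank [205, 178, 24, 27, 460] [
[... 155 characters left out ...]
220. ] [40.8 59.3] 0.0 z 0.0391
top label [209, 185, 18, 14, 222] [476.2  93.5] [43.7 57.9] 1.7 z 0.0418
side blank [208, 126, 12, 18, 149] [587.3 376.7] [94.5 40.4] 60.9 z 0.0414
side blank [194, 158, 30, 21, 468] [481.3 222.9] [90.7 97. ] 2.0 z 0.0398
side blank [211, 178, 33, 26, 660] [478.2  93.6] [102.3  99.5] 49.6 z 0.0414
side blank [270, 187, 30, 24, 576] [606.6 -32.9] [97.6 88.5] 55.2 z 0.0394
side label [213, 128, 8, 9, 50] [604.1 371.3] [42.2 13.9] 86.2 z 0.0425
side label [199, 159, 20, 15, 203] [483.3 222.7] [63.2 40.8] 85.1 z 0.0405
side label [217, 180, 22, 17, 245] [478.6  93. ] [42.3 63.3] 0.8 z 0.0426
side label [274, 189, 23, 17, 253] [609.1 -33.5] [44.3 60.3] 5.8 z 0.0399
```

View pics/t4c.png

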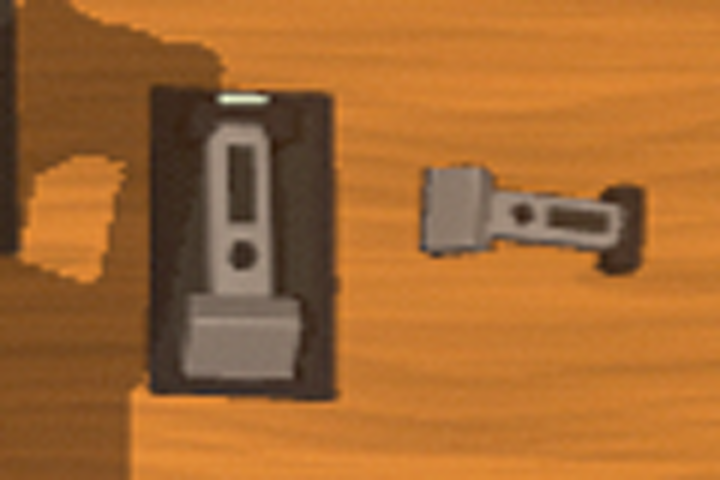

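```bash
python3 - <<'E'
from h import *
f=np.load("s4.npz")
for n,D in(("top",f["e"]),("side",f["d"])):
    W=cloud(n,D)
    m=(W[...,0]>.28)&(W[...,0]<.54)&(W[...,1]>-.46)&(W[...,1]<-.28)&(W[...,2]>.03)
    Q=W[m]
    for x in np.arange(.325,.525,.008):
        s=Q[abs(Q[:,0]-x)<.004]
        if len(s)>2: print(n,round(x,3),len(s),"y",np.round([s[:,1].min(),s[:,1].max(),(s[:,1].min()+s[:,1].max())/2],4),"z",np.round([s[:,2].min(),np.median(s[:,2]),s[:,2].max()],4))
E
```

```text
top 0.325 9 y [-0.4013 -0.3485 -0.3749] z [0.0301 0.0318 0.0336]
top 0.333 20 y [-0.4006 -0.3436 -0.3721] z [0.0302 0.0337 0.042 ]
top 0.341 42 y [-0.4032 -0.3354 -0.3693] z [0.0322 0.0408 0.0532]
top 0.349 50 y [-0.4032 -0.335  -0.3691] z [0.0377 0.0486 0.0609]
top 0.357 41 y [-0.4037 -0.3339 -0.3688] z [0.0315 0.0577 0.0688]
top 0.365 39 y [-0.4045 -0.3349 -0.3697] z [0.0442 0.0609 0.0664]
top 0.373 37 y [-0.4018 -0.3351 -0.3685] z [0.0464 0.0542 0.0641]
top 0.381 29 y [-0.3997 -0.3379 -0.3688] z [0.0398 0.0486 0.0596]
top 0.389 24 y [-0.3882 -0.3498 -0.369 ] z [0.0307 0.0492 0.0554]
top 0.397 26 y [-0.3883 -0.3499 -0.3691] z [0.0423 0.0501 0.0595]
top 0.405 23 y [-0.388  -0.3494 -0.3687] z [0.0327 0.0499 0.0598]
top 0.413 27 y [-0.3908 -0.3499 -0.3703] z [0.0325 0.0488 0.0578]
top 0.421 23 y [-0.3886 -0.3502 -0.3694] z [0.0313 0.0494 0.0587]
top 0.429 23 y [-0.3901 -0.3496 -0.3698] z [0.0343 0.0481 0.0558]
top 0.437 26 y [-0.3907 -0.3479 -0.3693] z [0.0355 0.0501 0.0546]
top 0.445 22 y [-0.3908 -0.3505 -0.3707] z [0.0395 0.0508 0.0601]
top 0.453 25 y [-0.3865 -0.3494 -0.3679] z [0
[... 1260 characters left out ...]
689] z [0.0317 0.05   0.055 ]
side 0.429 59 y [-0.3893 -0.3502 -0.3698] z [0.0319 0.051  0.0562]
side 0.437 56 y [-0.39   -0.3481 -0.369 ] z [0.0333 0.0506 0.0552]
side 0.445 51 y [-0.3896 -0.3511 -0.3703] z [0.0318 0.051  0.0542]
side 0.453 57 y [-0.389  -0.3507 -0.3699] z [0.0301 0.0509 0.0568]
side 0.461 57 y [-0.3889 -0.3517 -0.3703] z [0.0314 0.0508 0.0544]
side 0.469 52 y [-0.3894 -0.35   -0.3697] z [0.0302 0.0508 0.0556]
side 0.477 100 y [-0.4029 -0.3368 -0.3698] z [0.0305 0.049  0.0549]
side 0.485 88 y [-0.4044 -0.3342 -0.3693] z [0.032  0.0512 0.0549]
side 0.493 87 y [-0.4047 -0.336  -0.3704] z [0.0316 0.0508 0.0544]
side 0.501 53 y [-0.4024 -0.3354 -0.3689] z [0.03   0.05   0.0553]
```

```bash
python3 - <<'E'
from h import *
f=np.load("s4.npz")
def draw(n,P,b,s,name,ox,oy,yawd):
    im=cv2.resize(P[b[1]:b[3],b[0]:b[2]],None,fx=s,fy=s,interpolation=cv2.INTER_CUBIC)
    def poly(X,col):
        q=(proj(n,np.array(X))-np.array(b[:2])+.5)*s
        cv2.polylines(im,[q.astype(np.int32)],True,col,1)
    R=Rn.from_euler("z",180+yawd,degrees=True).as_matrix()
    T=lambda L:[R@np.array(p)/1000+[ox,oy,.006] for p in L]
    c,s_=np.cos(np.radians(-1.7)),np.sin(np.radians(-1.7))
    poly([[.421+c*a-s_*e,-.378+s_*a+c*e,.006] for a,e in((-.1,-.06),(.1,-.06),(.1,.06),(-.1,.06))],(0,255,0))
    poly(T([(-69,-20,44),(25,-20,44),(25,20,44),(-69,20,44)]),(0,255,255))
    w=np.array([72,0,9.]);u=np.array([.766,0,.643])
    poly(T([w+14*u+[0,-35,0],w+14*u+[0,35,0],w-14*u+[0,35,0],w-14*u+[0,-35,0]]),(255,255,0))
    poly(T([(-69,-35,0),(-69,35,0),(-100,35,0),(-100,-35,0)]),(255,0,255))
    poly(T([(-69,-35,44),(-69,35,44),(-100,35,44),(-100,-35,44)]),(255,0,255))
    cv2.imwrite(f"pics/{name}.png",im)
draw("top",f["q"],(310,170,370,250),7,"ovt",.405,-.369,0)
draw("side",f["p"],(250,265,370,365),6,"ovs",.405,-.369,0)
E
```

```text
(no output)
```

View pics/ovt.png

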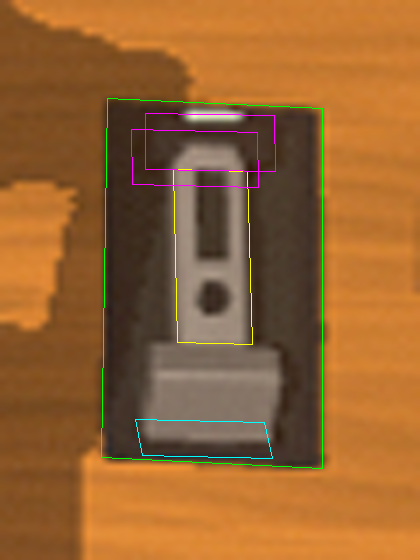

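View pics/ovs.png

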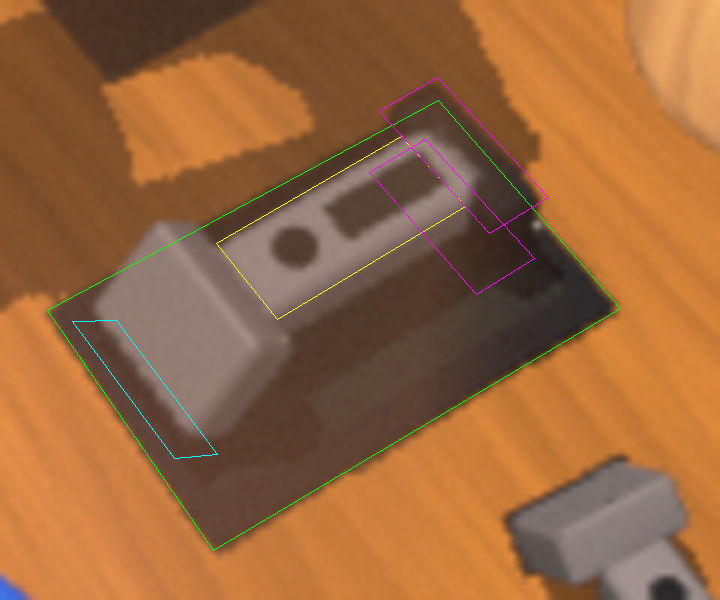

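```bash
cat >> h.py <<'E'
def draw(n,P,b,s,name,ox,oy,yawd,oz=.006,R=None,plate=(.421,-.378,-1.7)):
    im=cv2.resize(P[b[1]:b[3],b[0]:b[2]],None,fx=s,fy=s,interpolation=cv2.INTER_CUBIC)
    def poly(X,col):
        q=(proj(n,np.array(X))-np.array(b[:2])+.5)*s
        cv2.polylines(im,[q.astype(np.int32)],True,col,1)
    if R is None: R=Rn.from_euler("z",180+yawd,degrees=True).as_matrix()
    T=lambda L:[R@np.array(p)/1000+[ox,oy,oz] for p in L]
    c,s_=np.cos(np.radians(plate[2])),np.sin(np.radians(plate[2]))
    poly([[plate[0]+c*a-s_*e,plate[1]+s_*a+c*e,.006] for a,e in((-.1,-.06),(.1,-.06),(.1,.06),(-.1,.06))],(0,255,0))
    poly(T([(-69,-20,44),(25,-20,44),(25,20,44),(-69,20,44)]),(0,255,255))
    poly(T([(-69,-20,16),(25,-20,16),(25,20,16),(-69,20,16)]),(0,200,200))
    w=np.array([72,0,9.]);u=np.array([.766,0,.643])
    poly(T([w+14*u+[0,-35,0],w+14*u+[0,35,0],w-14*u+[0,35,0],w-14*u+[0,-35,0]]),(255,255,0))
    poly(T([(-56,-35,0),(-56,35,0),(-85,35,0),(-85,-35,0)]),(255,0,255))
    cv2.imwrite(f"pics/{name}.png",im)
E
python3 - <<'E'
from h import *
f=np.load("s4.npz")
draw("top",f["q"],(310,170,370,250),7,"ovt2",.418,-.3685,0)
draw("side",f["p"],(250,265,370,365),6,"ovs2",.418,-.3685,0)
E
```

```text
(no output)
```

View pics/ovt2.png

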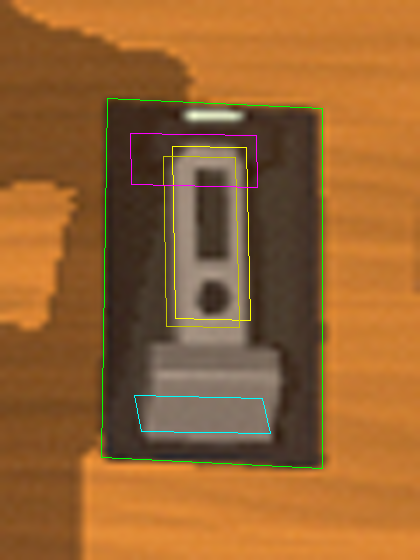

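View pics/ovs2.png

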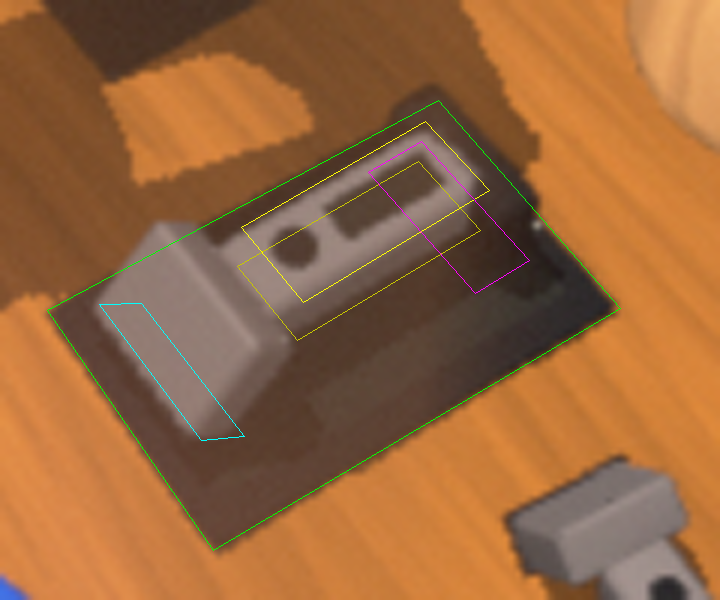

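```bash
python3 -c "
from h import *
rel([.433,-.369,.15],DN)"
```

```text
shift [-313.9, -29.7, 69.5] rot [0.0, 0.0, 6.0] rows 7.7
```

Emit:
move_arm(rows=[[85,[-314,-30,0],[0,0,6]],[85,[-314,-30,0],[0,0,6]],[85,[-314,-30,0],[0,0,6]],[85,[-314,-30,0],[0,0,6]],[85,[-314,-30,0],[0,0,6]],[85,[-314,-30,0],[0,0,6]],[85,[-314,-30,0],[0,0,6]],[85,[-314,-30,0],[0,0,6]],[85,[-314,-30,0],[0,0,6]],[85,[-314,-30,70],[0,0,6]],[85,[-314,-30,70],[0,0,6]],[85,[-314,-30,70],[0,0,6]],[85,[-314,-30,70],[0,0,6]],[85,[-314,-30,70],[0,0,6]]])

```text
time: 13.52
tool_pos: [0.4328, -0.3692, 0.1504]
orientation: [[-0.002, 1.0, 0.001], [1.0, 0.002, -0.001], [-0.001, 0.001, -1.0]]
wrist_force: [0.4, 0.2, 0.2]
width: 0.0851
```

```bash
python3 - <<'E'
from h import *
o=get_obs(); print(o["tool_pos"],np.round(o["joints"],2),o["width"])
p,d=snap("side"); q,e=snap("top")
draw("side",p,(220,185,400,365),3.3,"ovs3",.418,-.3685,0)
hsv=[]
for n,P,D in(("top",q,e),("side",p,d)):
    W=cloud(n,D); hsv=cv2.cvtColor(P,cv2.COLOR_BGR2HSV)
    m=((W[...,2]>.028)&(W[...,2]<.055)&(W[...,0]>.4)&(W[...,0]<.68)&(W[...,1]>-.12)&(W[...,1]<.45))
    wm=m&(hsv[...,1]<70)
    k,l,s,c=cv2.connectedComponentsWithStats(cv2.dilate((wm).astype(np.uint8),np.ones((3,3))))
    for i in range(1,k):
        if s[i,4]>30:
            Q=W[(l==i)&wm]; r=cv2.minAreaRect((Q[:,:2]*1000).astype(np.float32)); 
            A=np.c_[Q[:,:2]-Q[:,:2].mean(0),np.ones(len(Q))]; c_=np.linalg.lstsq(A,Q[:,2],rcond=None)[0]
            print(n,"label",len(Q),np.round(r[0],1),np.round(r[1],1),round(r[2],1),"z",np.round(np.median(Q[:,2]),4),"slope",c_.round(3))
E
```

```text
[ 0.43278929 -0.36924516  0.15038618] [-0.84  0.16  1.76  0.    1.23 -2.42] 0.08511979048570305
top label 147 [616.7 363. ] [61.4 39.5] 89.9 z 0.0407 slope [-0.045 -0.009  0.04 ]
top label 149 [608.8 -33.5] [39.9 58.4] 2.3 z 0.0386 slope [-0.036 -0.003  0.039]
top label 165 [482.9 220.4] [61.4 40.1] 88.8 z 0.039 slope [-0.027 -0.019  0.039]
top label 157 [476.3  93.5] [43.1 57.9] 2.5 z 0.0406 slope [ 0.011 -0.028  0.04 ]
side label 149 [482.8 221.5] [64.6 42.9] 89.4 z 0.0403 slope [-0.005 -0.012  0.04 ]
side label 175 [478.9  94.2] [66.4 45.9] 84.7 z 0.0422 slope [-0.011 -0.01   0.042]
side label 185 [608.2 -32.9] [44.7 65.5] 0.8 z 0.0403 slope [-0.027 -0.012  0.04 ]
```

View pics/ovs3.png

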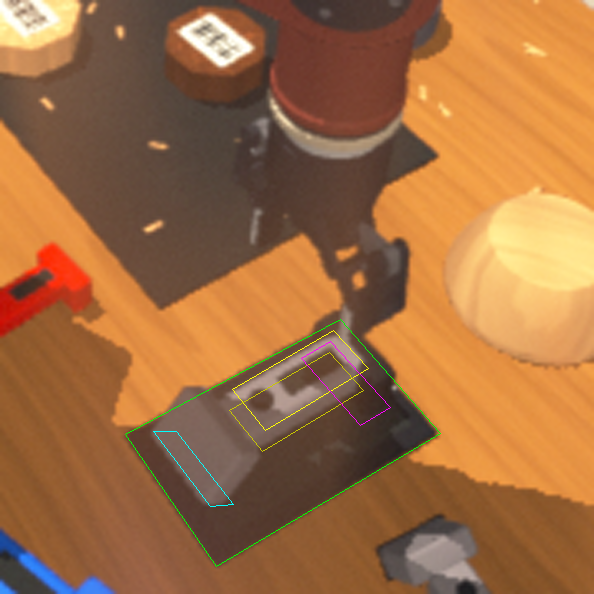

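Emit:
move_arm(rows=[[85,[0,0,40],[0,0,0]],[85,[0,0,80],[0,0,0]],[85,[0,0,110],[0,0,0]],[85,[0,0,125],[0,0,0]],[85,[0,0,136],[0,0,0]],[85,[0,0,136],[0,0,0]],[85,[0,0,136],[0,0,0]],[36,[0,0,136],[0,0,0]],[36,[0,0,136],[0,0,0]],[36,[0,0,136],[0,0,0]],[36,[0,0,136],[0,0,0]],[36,[0,0,136],[0,0,0]],[36,[0,0,136],[0,0,0]],[36,[0,0,136],[0,0,0]],[36,[0,0,136],[0,0,0]]], force=60)

```text
time: 14.87
tool_pos: [0.4324, -0.3699, 0.0148]
orientation: [[-0.001, 1.0, 0.001], [1.0, 0.001, -0.002], [-0.002, 0.001, -1.0]]
wrist_force: [-0.4, 1.0, 6.6]
width: 0.0395
```

Emit:
move_arm(rows=[[20,[0,0,0],[0,0,0]],[20,[0,0,0],[0,0,0]],[20,[0,0,-10],[0,0,0]],[20,[0,0,-30],[0,0,0]],[20,[0,0,-60],[0,0,0]],[20,[0,0,-90],[0,0,0]],[20,[0,0,-120],[0,0,0]],[20,[0,0,-150],[0,0,0]],[20,[0,0,-180],[0,0,0]],[20,[0,0,-200],[0,0,0]],[20,[0,0,-200],[0,0,0]]], force=80)

```text
time: 15.78
tool_pos: [0.4336, -0.371, 0.2195]
orientation: [[-0.001, 1.0, 0.006], [1.0, 0.001, -0.007], [-0.007, 0.006, -1.0]]
wrist_force: [0.3, -1.3, -1.2]
width: 0.0393
```

```bash
cat >> h.py <<'E'
def inhand(n,P,D,b=None,tag=None,s=4):
    """cloud expressed in tool frame"""
    o=get_obs(); W=cloud(n,D); return (W-o["tool_pos"])@np.array(o["orientation"])
def fromtool(C):  # scanner pose (R,o) from tool given in-hand offsets C=(x_s of TCP, z_s of TCP)
    o=get_obs(); T=np.array(o["orientation"]); Rs=np.c_[-T[:,1],-T[:,0],-T[:,2]]  # nose=-tool y, z=-tool z
    og=o["tool_pos"]-Rs@np.array([C[0],0,C[1]])/1000
    return Rs,og
E
python3 - <<'E'
from h import *
o=get_obs(); print(o["tool_pos"],o["width"],o["wrist_force"])
p,d=snap("side"); Rs,og=fromtool((-15,8.5)); print(np.linalg.det(Rs),og)
draw("side",p,(200,150,380,330),3.3,"ovs4",*og[:2],0,og[2],Rs)
draw("side",p,(200,150,380,330),3.3,"ovs4",*og[:2],0,og[2],Rs)
q=inhand("side",p,d); m=(abs(q[...,0])<.06)&(abs(q[...,1])<.11)&(q[...,2]>-.06)&(q[...,2]<.03)
# scanner coords: x=-15 - toolY ; y=-toolX ; z=8.5 - toolZ
S=np.c_[-15-1000*q[m][:,1],-1000*q[m][:,0],8.5-1000*q[m][:,2]]
h=S[(S[:,0]>25)&(S[:,2]>40)];print("nose top z",np.percentile(h[:,2],[90,98]), "x of top",np.median(h[h[:,2]>52][:,0]))
for x in range(-95,95,8):
    s=S[abs(S[:,0]-x)<4]
    if len(s)>2: print(x,len(s),s.min(0).round(),s.max(0).round())
E
```

```text
[ 0.43355923 -0.37104163  0.21948179] 0.039272577791930594 [ 0.27225459 -1.33083212 -1.2400322 ]
0.9999999999999998 [ 0.4177468  -0.37018035  0.20782124]
nose top z [58.45551747 60.24283787] x of top 58.060920199185446
-87 23 [-88. -16.  12.] [-83.  35.  49.]
-79 86 [-83. -11.   6.] [-75.  37.  51.]
-71 55 [-75.  -4.   8.] [-67.  37.  50.]
-63 58 [-67.  21.   6.] [-60.  37.  46.]
-31 3 [-31.  10.  47.] [-28.  13.  48.]
-23 49 [-26. -22.  28.] [-19.  52.  68.]
-15 81 [-19. -25.  23.] [-11.  51.  67.]
-7 215 [-11. -41.  16.] [-3. 53. 68.]
1 100 [ -3. -47.  22.] [ 5. 50. 68.]
9 72 [  5. -18.  24.] [13. 21. 51.]
17 78 [ 13. -18.  21.] [21. 21. 51.]
25 79 [ 21. -18.  27.] [29. 21. 52.]
33 74 [ 29. -19.  32.] [37. 22. 50.]
41 54 [ 37. -33.  42.] [45. 35. 53.]
49 80 [ 45. -29.  32.] [53. 36. 59.]
57 161 [ 53. -34.  19.] [61. 36. 61.]
65 213 [ 61. -33.   6.] [69. 37. 58.]
73 206 [ 69. -34.   7.] [77. 37. 49.]
81 178 [ 77. -34.  14.] [85. 37. 40.]
89 92 [ 85. -36.  21.] [90. 37. 30.]
```

View pics/ovs4.png

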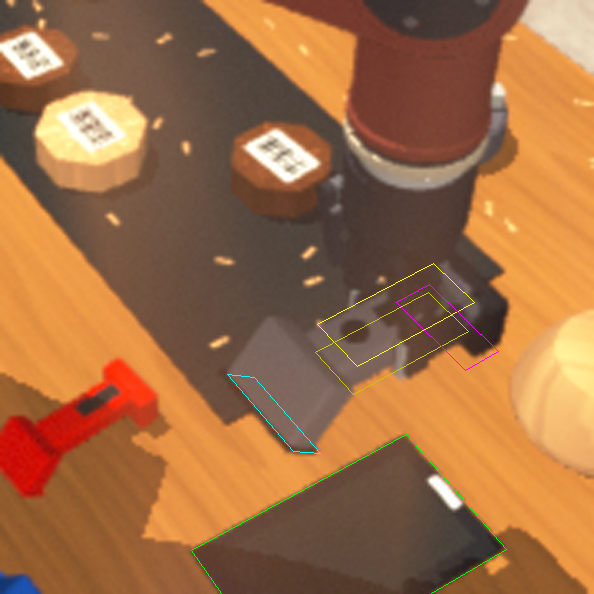

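```bash
python3 -c "
from h import *
rel([.40,-.38,.42],yaw(45)@Rn.from_euler('x',35,degrees=True).as_matrix())
rel([.40,-.38,.42],yaw(45))"
```

```text
shift [-10.7, -32.0, -203.7] rot [33.3, -13.4, -43.6] rows 7.9
shift [-10.7, -32.0, -203.7] rot [0.1, 0.3, -45.0] rows 6.3
```

Emit:
move_arm(rows=[[20,[-10,-32,-200],[0,0,0]],[20,[-10,-32,-200],[0,0,0]],[20,[-10,-32,-200],[0,0,0]],[20,[-10,-32,-200],[0,0,0]],[20,[-10,-32,-200],[0,0,0]],[20,[-10,-32,-200],[33,-13,-44]],[20,[-10,-32,-200],[33,-13,-44]],[20,[-10,-32,-200],[33,-13,-44]],[20,[-10,-32,-200],[33,-13,-44]],[20,[-10,-32,-200],[33,-13,-44]],[20,[-10,-32,-200],[33,-13,-44]],[20,[-10,-32,-200],[33,-13,-44]],[20,[-10,-32,-200],[33,-13,-44]],[20,[-10,-32,-200],[33,-13,-44]],[20,[-10,-32,-200],[33,-13,-44]],[20,[-10,-32,-200],[33,-13,-44]],[20,[-10,-32,-200],[33,-13,-44]]])

```text
time: 17.25
tool_pos: [0.4295, -0.2909, 0.3437]
orientation: [[-0.662, 0.623, -0.417], [0.748, 0.51, -0.425], [-0.052, -0.593, -0.803]]
wrist_force: [0.8, 1.0, -2.6]
width: 0.0396
```

```bash
python3 - <<'E'
from h import *
o=get_obs(); print(o["tool_pos"],np.round(o["joints"],2),o["width"])
p,d=snap("side","side5"); np.savez("s5.npz",p=p,d=d,pos=o["tool_pos"],R=o["orientation"])
c=proj("side",o["tool_pos"])[0]; print(c)
x,y=c.astype(int); crop(p,max(x-75,0),max(y-65,0),x+75,y+65,5,"s5c")
E
```

```text
[ 0.42951193 -0.2908956   0.34373373] [-0.39  0.11  1.57 -0.59  1.71 -2.68] 0.039573047771119384
[295.94721047 192.15521623]
```

View pics/s5c.png

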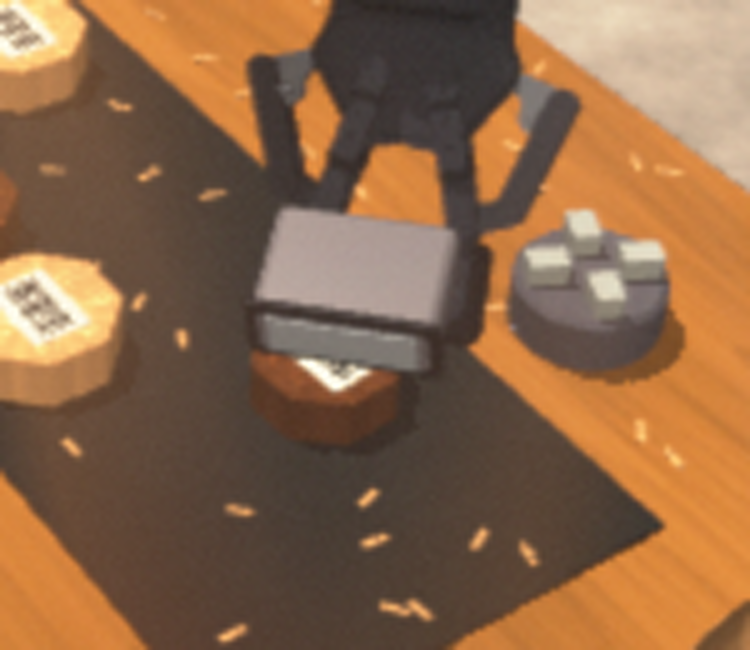

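```bash
python3 - <<'E'
from h import *
f=np.load("s5.npz"); W=cloud("side",f["d"]); T=f["R"]; 
Q=(W-f["pos"])@T*1000
S=np.stack([-Q[...,1],-Q[...,0],-Q[...,2]],-1)  # scanner axes, origin at TCP
for v in range(165,208,2):
    print(v,[tuple(S[v,u].round().astype(int)) if not np.isnan(S[v,u]).any() else None for u in (275,282,289,296,303)], f["p"][v,289])
E
```

```text
165 [(np.int64(13), np.int64(-48), np.int64(50)), (np.int64(7), np.int64(-35), np.int64(51)), (np.int64(-6), np.int64(-23), np.int64(53)), (np.int64(-611), np.int64(-97), np.int64(33)), (np.int64(-616), np.int64(-74), np.int64(36))] [51 55 67]
167 [(np.int64(-582), np.int64(-164), np.int64(18)), (np.int64(14), np.int64(-33), np.int64(48)), (np.int64(-8), np.int64(-22), np.int64(49)), (np.int64(-605), np.int64(-95), np.int64(26)), (np.int64(-606), np.int64(-72), np.int64(29))] [47 60 85]
169 [(np.int64(-569), np.int64(-160), np.int64(11)), (np.int64(76), np.int64(-21), np.int64(47)), (np.int64(-588), np.int64(-116), np.int64(17)), (np.int64(-594), np.int64(-93), np.int64(20)), (np.int64(-597), np.int64(-70), np.int64(23))] [ 82 109 153]
171 [(np.int64(79), np.int64(-33), np.int64(42)), (np.int64(77), np.int64(-21), np.int64(43)), (np.int64(76), np.int64(-8), np.int64(45)), (np.int64(75), np.int64(5), np.int64(47)), (np.int64(-593), np.int64(-68), np.int64(16))] [148 154 174]
173 [(np.int64(80), np.int64(-33), np.int64(38)), (np.int64(82), np.int64(-19), np.int64(40)), (np.int64(78), n
[... 3481 characters left out ...]
(-92), np.int64(-78)), (np.int64(-403), np.int64(-72), np.int64(-75)), (np.int64(-409), np.int64(-52), np.int64(-73)), (np.int64(-465), np.int64(-38), np.int64(-76))] [212 236 245]
205 [(np.int64(-387), np.int64(-111), np.int64(-85)), (np.int64(-396), np.int64(-91), np.int64(-83)), (np.int64(-401), np.int64(-71), np.int64(-81)), (np.int64(-409), np.int64(-52), np.int64(-79)), (np.int64(-455), np.int64(-36), np.int64(-81))] [ 57  89 144]
207 [(np.int64(-396), np.int64(-112), np.int64(-93)), (np.int64(-383), np.int64(-89), np.int64(-87)), (np.int64(-390), np.int64(-69), np.int64(-85)), (np.int64(-410), np.int64(-51), np.int64(-85)), (np.int64(-447), np.int64(-35), np.int64(-86))] [ 44  73 120]
```

```bash
python3 - <<'E'
from h import *
f=np.load("s5.npz"); W=cloud("side",f["d"]); T=f["R"]; 
Q=(W-f["pos"])@T*1000
S=np.stack([-Q[...,1],-Q[...,0],-Q[...,2]],-1)
b=f["p"].astype(int); sub=(slice(160,210),slice(262,320))
s=S[sub];g=b[sub].sum(-1)
ok=(s[...,0]>70)&(s[...,0]<115)&(abs(s[...,1])<40)
def plane(P):
    w=np.ones(len(P),bool)
    for _ in range(15):
        c=P[w].mean(0); U,_s,Vt=np.linalg.svd(P[w]-c); n=Vt[2]; w=abs((P-c)@n)<3
    return c,n*np.sign(n[0]),w.sum()
up=ok&(g>420)&(s[...,2]>13)
c1,n1,k1=plane(s[up]); print("nose top",c1.round(1),n1.round(3),k1,"incl",np.degrees(np.arctan2(n1[2],n1[0])).round(1))
lo=ok&(s[...,2]<11)
c2,n2,k2=plane(s[lo]); print("window",c2.round(1),n2.round(3),k2,"dir",np.degrees(np.arctan2(n2[2],n2[0])).round(1))
pane=ok&(s[...,2]<9)&(g>300)
# use theoretical beam dir plane
v,u=np.where(pane); r=cv2.minAreaRect(np.c_[u+262,v+160].astype(np.float32)); print("pane rect",r, pane.sum(), s[pane].mean(0).round(1), np.median(s[pane],0).round(1))
# intersection of ray through pane center with plane fitted
K=get_calibration("side");V=np.array(K["view"]);Ki=np.linalg.inv(np.array(K["intrinsics"]))
def ray(px):
    d=Ki@[px[0],px[1],1]; d=np.array([d[0],-d[1],-d[2]]); o=-V[:3,:3].T@V[:3,3]; dw=V[:3,:3].T@d
    os=(o-f["pos"])@T*1000; ds=dw@T; return np.array([-os[1],-os[0],-os[2]]),np.array([-ds[1],-ds[0],-ds[2]])
for nn in(n2,np.array([.643,0,-.766])):
    o_,d_=ray(r[0]); t=((c2-o_)@nn)/(d_@nn); print("window center rel TCP",(o_+t*d_).round(1))
E
```

```text
nose top [88.1 -0.6 30.9] [ 0.757 -0.004  0.653] 624 incl 40.8
window [95.8  0.2  2. ] [ 0.642 -0.002 -0.767] 340 dir -50.1
pane rect ((287.90997314453125, 195.6300048828125), (31.112699508666992, 7.495331764221191), 8.13010311126709) 212 [95.9 -0.8  1.5] [96.2 -1.4  1.6]
window center rel TCP [94.4 -0.7  0.8]
window center rel TCP [94.4 -0.7  0.8]
```

```bash
cat >> h.py <<'E'
WR=np.array([95,-.5,1.5])
LAB=[(.6165,.362,.040),(.483,.2208,.038),(.4775,.0938,.040),(.6087,-.0333,.038)]
def scanR(y=0): return yaw(y)@Rn.from_euler('x',-40,degrees=True).as_matrix()
def rs(T): return np.c_[-T[:,1],-T[:,0],-T[:,2]]
def scanpose(L,h=.1,y=0):
    R=scanR(y); return np.array(L)+[0,0,h]-rs(R)@WR/1000, R
def winrep(L=None):
    o=get_obs();T=np.array(o["orientation"]);w=o["tool_pos"]+rs(T)@WR/1000; b=rs(T)@np.array([np.cos(np.radians(50)),0,-np.sin(np.radians(50))])
    print("window",w.round(4),"beam",b.round(4),"tilt",np.degrees(np.arccos(-b[2])).round(2))
    if L is not None:
        t=(L[2]-w[2])/b[2]; print("hit off mm",((w+t*b-np.array(L))*1000).round(1),"dist",(t*1000).round(1))
E
python3 -c "
from h import *
P,R=scanpose(LAB[0],.2); print(P); rel(P,R)
for L in LAB: print(scanpose(L)[0].round(3))"
```

```text
[0.6902384  0.3615     0.29991576]
shift [315.0, 520.8, -349.7] rot [-71.7, 1.4, 44.7] rows 16.8
[0.69  0.362 0.2  ]
[0.557 0.22  0.198]
[0.551 0.093 0.2  ]
[ 0.682 -0.034  0.198]
```

Emit:
move_arm(rows=[[20,[16,26,-17],[-3.5,0,2.2]],[20,[32,52,-35],[-7,0,4.4]],[20,[50,83,-56],[-11,0,7]],[20,[69,114,-77],[-15.7,0.3,9.8]],[20,[88,146,-98],[-20,0.4,12.5]],[20,[107,177,-119],[-24.4,0.5,15.2]],[20,[126,208,-140],[-28.7,0.6,17.9]],[20,[145,240,-161],[-33,0.6,20.6]],[20,[164,271,-182],[-37.3,0.7,23.3]],[20,[183,302,-203],[-41.6,0.8,25.9]],[20,[202,333,-224],[-45.9,0.9,28.6]],[20,[220,365,-245],[-50.2,1,31.3]],[20,[239,396,-266],[-54.5,1.1,34]],[20,[258,427,-287],[-58.8,1.1,36.7]],[20,[277,458,-308],[-63,1.2,39.3]],[20,[296,490,-329],[-67.4,1.3,42]],[20,[307,508,-341],[-70,1.4,43.6]],[20,[315,521,-350],[-71.7,1.4,44.7]],[20,[315,521,-350],[-71.7,1.4,44.7]],[20,[315,521,-350],[-71.7,1.4,44.7]]])

```text
time: 18.97
tool_pos: [0.6919, 0.3576, 0.2988]
orientation: [[0.002, 0.766, 0.643], [1.0, 0.004, -0.008], [-0.009, 0.643, -0.766]]
wrist_force: [-0.6, -0.8, -0.9]
width: 0.0389
```

```bash
python3 - <<'E'
from h import *
o=get_obs(); print(o["tool_pos"],np.round(o["joints"],2),o["width"])
winrep(LAB[0])
p,d=snap("side","side6"); q,e=snap("top","top6"); np.savez("s6.npz",p=p,d=d,q=q,e=e,pos=o["tool_pos"],R=o["orientation"])
P,R=scanpose(LAB[0],.1); rel(P,R)
E
```

```text
[0.69187432 0.35764899 0.29883965] [ 0.52  0.16  1.61 -0.47  0.8  -0.82] 0.03888917650283243
window [0.6182 0.3578 0.2389] beam [ 6.e-04 -9.e-03 -1.e+00] tilt 0.52
hit off mm [ 1.8 -6.   0. ] dist 198.9
shift [6.0, -66.6, 75.2] rot [0.1, 0.5, 0.1] rows 2.4
```

View pics/side6.png

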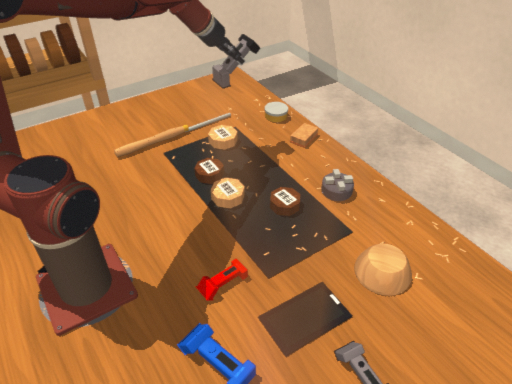

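View pics/top6.png

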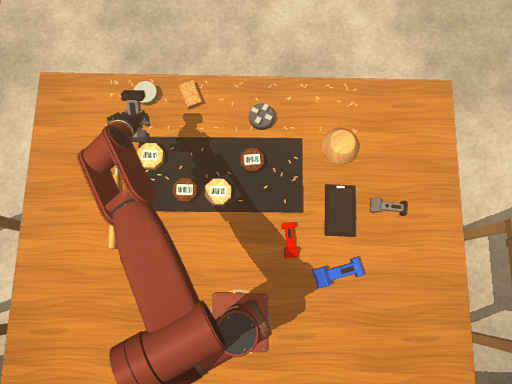

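```bash
cat >> h.py <<'E'
def labels(n,P,D):
    W=cloud(n,D); hsv=cv2.cvtColor(P,cv2.COLOR_BGR2HSV)
    m=((W[...,2]>.028)&(W[...,2]<.055)&(W[...,0]>.4)&(W[...,0]<.68)&(W[...,1]>-.12)&(W[...,1]<.45))
    wm=m&(hsv[...,1]<70)
    k,l,s,c=cv2.connectedComponentsWithStats(cv2.dilate((wm).astype(np.uint8),np.ones((3,3))))
    for i in range(1,k):
        if s[i,4]>30:
            Q=W[(l==i)&wm]; r=cv2.minAreaRect((Q[:,:2]*1000).astype(np.float32)); 
            print(n,"label",len(Q),np.round(r[0],1),np.round(r[1],1),round(r[2],1),"mean",(Q.mean(0)*1000).round(1))
def plate(n,P,D):
    W=cloud(n,D); g=P.astype(int)
    m=(W[...,0]>.28)&(W[...,0]<.54)&(W[...,1]>-.46)&(W[...,1]<-.28)
    pl=m&(W[...,2]<.02)&(g.max(-1)<90); k,l,s,c=cv2.connectedComponentsWithStats(pl.astype(np.uint8)); i=1+np.argmax(s[1:,4]); c=W[l==i]
    print(n,"plate",len(c),cv2.minAreaRect((c[:,:2]*1000).astype(np.float32)),c.mean(0).round(4))
def wincheck(n,P,D):
    "nose faces in scanner axes rel TCP"
    o=get_obs();T=np.array(o["orientation"]);Q=(cloud(n,D)-o["tool_pos"])@T*1000
    S=np.stack([-Q[...,1],-Q[...,0],-Q[...,2]],-1); g=P.astype(int).sum(-1)
    m=(S[...,0]>66)&(S[...,0]<115)&(abs(S[...,1])<45)&(S[...,2]>-20)&(S[...,2]<60)
    s=S[m]; dn=(s-WR)@np.array([.766,0,.643]); t=s[abs(dn-14)<5]
    if len(t)>20:
        A=np.c_[t[:,0]-95,t[:,1],np.ones(len(t))]; c=np.linalg.lstsq(A,t[:,2],rcond=None)[0]
        print("nosetop n",len(t),"offset(exp 13.6)",np.mean(dn[abs(dn-14)<5]).round(1),"incl",np.degrees(np.arctan(-1/c[0])).round(1),"yslope",c[1].round(3),"y range",np.percentile(t[:,1],[2,98]).round(1))
E
python3 - <<'E'
from h import *
f=np.load("s6.npz")
labels("top",f["q"],f["e"]);labels("side",f["p"],f["d"]);plate("top",f["q"],f["e"]);plate("side",f["p"],f["d"])
wincheck("side",f["p"],f["d"]);wincheck("top",f["q"],f["e"])
E
```

```text
top label 157 [616.1 362.1] [40.9 59.9] 2.5 mean [616.4 361.8  41. ]
top label 147 [607.  -34.1] [39.7 59. ] 5.1 mean [607.8 -34.6  38.5]
top label 167 [483.1 219.5] [41.2 58.1] 0.9 mean [482.3 220.3  39.1]
top label 164 [476.3  93.6] [50.4 58.1] 1.6 mean [478.8  93.4  40.8]
side label 92 [615.5 362. ] [61.8 40.6] 89.3 mean [615.9 362.6  42.4]
side label 136 [484.4 222.2] [40.  61.9] 0.7 mean [483.7 221.5  40.2]
side label 161 [479.3  93.5] [61.3 42.9] 89.0 mean [479.   93.4  42.3]
side label 174 [608.3 -33.4] [42.  60.2] 5.0 mean [607.7 -33.8  40.2]
top plate 1483 ((419.9349365234375, -377.55316162109375), (117.03962707519531, 197.813232421875), 88.98823547363281) [ 0.4165 -0.3761  0.0064]
side plate 782 ((453.534912109375, -390.2510070800781), (98.48929595947266, 131.5334930419922), 89.6469955444336) [ 0.4742 -0.4103  0.0074]
nosetop n 175 offset(exp 13.6) 13.7 incl 42.2 yslope -0.006 y range [-34.2  34.5]
nosetop n 86 offset(exp 13.6) 12.8 incl 41.5 yslope -0.048 y range [-16.7  33.6]
```

```bash
sed -i 's/^LAB=.*/LAB=[(.6162,.362,.040),(.4832,.2207,.038),(.478,.0936,.040),(.608,-.0338,.038)]/' h.py; python3 - <<'E'
from h import *
o=get_obs(); print(o["tool_pos"],np.abs(o["qd"]).max())
winrep(LAB[0]); P,R=scanpose(LAB[0],.1); rel(P,R)
E
```

```text
[0.69267144 0.35625194 0.30043484] 0.013620966968704252
window [0.6191 0.3566 0.2403] beam [ 0.0024 -0.008  -1.    ] tilt 0.48
hit off mm [ 3.4 -7.   0. ] dist 200.3
shift [6.0, -66.9, 75.0] rot [0.1, 0.5, 0.1] rows 2.4
```

Emit:
move_arm(rows=[[20,[2,-18,20],[0,0,0]],[20,[4,-36,41],[0,0.3,0]],[20,[6,-53,60],[0,0.5,0]],[20,[6,-63,71],[0,0.5,0]],[20,[6,-67,75],[0,0.5,0]],[20,[6,-67,75],[0,0.5,0]],[20,[6,-67,75],[0,0.5,0]]])

```text
time: 19.65
tool_pos: [0.6907, 0.3623, 0.2016]
orientation: [[-0.002, 0.763, 0.647], [1.0, 0.002, 0.001], [-0.0, 0.647, -0.763]]
wrist_force: [0.3, 0.5, -1.9]
width: 0.0389
```

```bash
python3 - <<'E'
from h import *
winrep(LAB[0]); P,R=scanpose(LAB[0],.1); rel(P,R)
p,d=snap("side"); wincheck("side",p,d); crop(p,170,50,300,180,5,"s7")
E
```

```text
window [0.6173 0.3627 0.1413] beam [ 5.2e-03 -2.0e-04 -1.0e+00] tilt 0.3
hit off mm [1.6 0.6 0. ] dist 101.3
shift [-0.8, -1.7, 0.7] rot [0.3, -0.1, 0.1] rows 0.0
nosetop n 153 offset(exp 13.6) 13.2 incl 42.7 yslope -0.025 y range [-29.4  36.7]
```

View pics/s7.png

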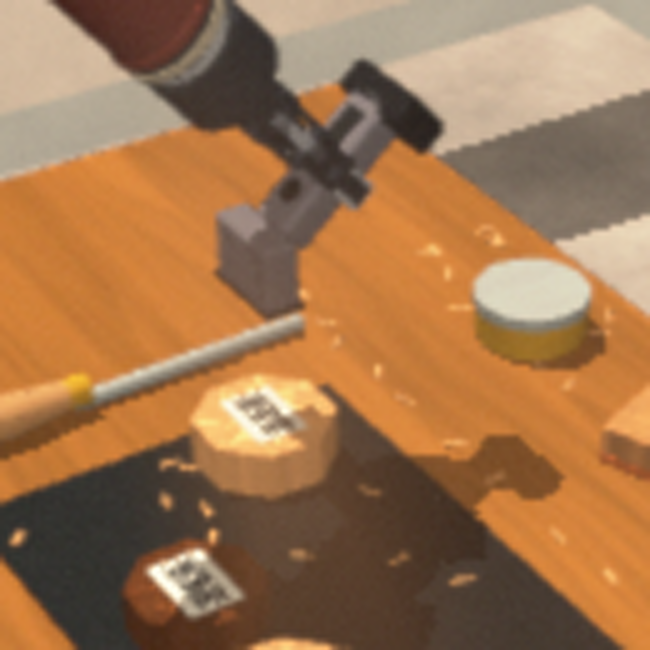

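Emit:
move_arm(rows=[[20,[-0.8,-1.7,0.7],[0.3,0,0]],[20,[-0.8,-1.7,0.7],[0.3,0,0]],[20,[-0.8,-1.7,0.7],[0.3,0,0]],[20,[-0.8,-1.7,0.7],[0.3,0,0]],[20,[-0.8,-1.7,0.7],[0.3,0,0]],[20,[-0.8,-1.7,0.7],[0.3,0,0]],[20,[-0.8,-1.7,0.7],[0.3,0,0]],[20,[-0.8,-1.7,0.7],[0.3,0,0]],[20,[-0.8,-1.7,0.7],[0.3,0,0]],[20,[-0.8,-1.7,0.7],[0.3,0,0]],[20,[-0.8,-1.7,0.7],[0.3,0,0]],[20,[-0.8,-1.7,0.7],[0.3,0,0]],[20,[-0.8,-1.7,0.7],[0.3,0,0]],[20,[-0.8,-1.7,0.7],[0.3,0,0]],[20,[-0.8,-1.7,0.7],[0.3,0,0]],[20,[-0.8,-1.7,0.7],[0.3,0,0]],[20,[-0.8,-1.7,0.7],[0.3,0,0]],[20,[-0.8,-1.7,0.7],[0.3,0,0]],[20,[-0.8,-1.7,0.7],[0.3,0,0]],[20,[-0.8,-1.7,0.7],[0.3,0,0]]])

```text
time: 21.37
tool_pos: [0.6889, 0.3618, 0.198]
orientation: [[-0.003, 0.767, 0.641], [1.0, 0.003, 0.001], [-0.001, 0.641, -0.767]]
wrist_force: [-0.4, -0.6, -3.1]
width: 0.0391
```

Emit:
move_arm(rows=[[20,[0,0,0],[0,0,0]],[20,[0,0,0],[0,0,0]],[20,[0,0,0],[0,0,0]],[20,[0,0,0],[0,0,0]],[20,[0,0,0],[0,0,0]],[20,[0,0,0],[0,0,0]],[20,[0,0,0],[0,0,0]],[20,[0,0,0],[0,0,0]],[20,[0,0,0],[0,0,0]],[20,[0,0,0],[0,0,0]],[20,[0,0,0],[0,0,0]],[20,[0,0,0],[0,0,0]]])

```text
time: 22.37
tool_pos: [0.6889, 0.3618, 0.1981]
orientation: [[-0.003, 0.767, 0.641], [1.0, 0.003, 0.001], [-0.001, 0.641, -0.767]]
wrist_force: [-0.5, -0.4, -2.2]
width: 0.0391
```

```bash
python3 - <<'E'
from h import *
winrep(LAB[0])
p,d=snap("side"); wincheck("side",p,d)
P,R=scanpose(LAB[1],.1); rel(P,R)
E
```

```text
window [0.6151 0.362  0.1383] beam [-1.9e-03 -9.0e-04 -1.0e+00] tilt 0.12
hit off mm [-1.3 -0.1  0. ] dist 98.3
nosetop n 149 offset(exp 13.6) 12.9 incl 41.7 yslope -0.016 y range [-32.8  34.9]
shift [-141.2, -101.7, -84.6] rot [-0.1, -0.1, 0.1] rows 4.6
```

Emit:
move_arm(rows=[[20,[-10,-7,-6],[0,0,0]],[20,[-28,-20,-17],[0,0,0]],[20,[-50,-36,-30],[0,0,0]],[20,[-75,-54,-45],[0,0,0]],[20,[-100,-72,-60],[0,0,0]],[20,[-121,-87,-72],[0,0,0]],[20,[-134,-96,-80],[0,0,0]],[20,[-139,-100,-83],[0,0,0]],[20,[-141,-102,-85],[0,0,0]],[20,[-141,-102,-85],[0,0,0]],[20,[-141,-102,-85],[0,0,0]],[20,[-141,-102,-85],[0,0,0]],[20,[-141,-102,-85],[0,0,0]]])

```text
time: 23.5
tool_pos: [0.557, 0.2211, 0.1981]
orientation: [[-0.003, 0.767, 0.641], [1.0, 0.003, 0.001], [-0.001, 0.641, -0.767]]
wrist_force: [0.3, 0.2, -2.8]
width: 0.0392
```

```bash
python3 - <<'E'
from h import *
winrep(LAB[1])
p,d=snap("side"); wincheck("side",p,d); print(get_obs()["width"])
P,R=scanpose(LAB[1],.1); rel(P,R)
E
```

```text
window [0.4832 0.2213 0.1384] beam [-1.9e-03 -8.0e-04 -1.0e+00] tilt 0.12
hit off mm [-0.2  0.5  0. ] dist 100.4
nosetop n 170 offset(exp 13.6) 12.7 incl 41.9 yslope -0.014 y range [-32.6  35.4]
0.03892348228753112
shift [-0.8, 0.1, 0.1] rot [-0.1, -0.1, 0.2] rows 0.0
```

Emit:
move_arm(rows=[[20,[0,0,0],[0,0,0]],[20,[0,0,0],[0,0,0]],[20,[0,0,0],[0,0,0]],[20,[0,0,0],[0,0,0]],[20,[0,0,0],[0,0,0]],[20,[0,0,0],[0,0,0]],[20,[0,0,0],[0,0,0]],[20,[0,0,0],[0,0,0]],[20,[0,0,0],[0,0,0]],[20,[0,0,0],[0,0,0]],[20,[0,0,0],[0,0,0]],[20,[0,0,0],[0,0,0]],[20,[0,0,0],[0,0,0]],[20,[0,0,0],[0,0,0]],[20,[0,0,0],[0,0,0]],[20,[0,0,0],[0,0,0]],[20,[0,0,0],[0,0,0]],[20,[0,0,0],[0,0,0]],[20,[0,0,0],[0,0,0]],[20,[0,0,0],[0,0,0]]])

```text
time: 25.22
tool_pos: [0.5565, 0.2205, 0.198]
orientation: [[-0.003, 0.767, 0.641], [1.0, 0.003, 0.001], [-0.001, 0.641, -0.767]]
wrist_force: [-0.6, -0.8, -3.0]
width: 0.0393
```

Emit:
move_arm(rows=[[20,[0,0,0],[0,0,0]],[20,[0,0,0],[0,0,0]],[20,[0,0,0],[0,0,0]],[20,[0,0,0],[0,0,0]],[20,[0,0,0],[0,0,0]],[20,[0,0,0],[0,0,0]],[20,[0,0,0],[0,0,0]],[20,[0,0,0],[0,0,0]],[20,[0,0,0],[0,0,0]],[20,[0,0,0],[0,0,0]]])

```text
time: 26.05
tool_pos: [0.5565, 0.2204, 0.198]
orientation: [[-0.003, 0.767, 0.641], [1.0, 0.003, 0.001], [-0.001, 0.641, -0.767]]
wrist_force: [0.7, -1.1, -2.4]
width: 0.0393
```

```bash
python3 - <<'E'
from h import *
winrep(LAB[1])
p,d=snap("side"); wincheck("side",p,d); print(get_obs()["width"])
P,R=scanpose(LAB[2],.1); rel(P,R)
E
```

```text
window [0.4826 0.2207 0.1382] beam [-2.e-03 -9.e-04 -1.e+00] tilt 0.13
hit off mm [-0.8 -0.1  0. ] dist 100.2
nosetop n 166 offset(exp 13.6) 12.9 incl 42.5 yslope -0.019 y range [-30.5  37.7]
0.03939655723851553
shift [-127.3, -2.7, -4.6] rot [-0.1, -0.1, 0.1] rows 3.1
```

Emit:
move_arm(rows=[[20,[-10,0,0],[0,0,0]],[20,[-28,-1,-1],[0,0,0]],[20,[-50,-1,-2],[0,0,0]],[20,[-75,-2,-3],[0,0,0]],[20,[-98,-2,-4],[0,0,0]],[20,[-114,-3,-4.6],[0,0,0]],[20,[-123,-2.7,-4.6],[0,0,0]],[20,[-127,-2.7,-4.6],[0,0,0]],[20,[-127,-2.7,-4.6],[0,0,0]],[20,[-127,-2.7,-4.6],[0,0,0]],[20,[-127,-2.7,-4.6],[0,0,0]],[20,[-127,-2.7,-4.6],[0,0,0]]])

```text
time: 27.1
tool_pos: [0.5517, 0.0942, 0.1998]
orientation: [[-0.004, 0.767, 0.641], [1.0, 0.003, 0.002], [-0.001, 0.641, -0.767]]
wrist_force: [0.0, -0.1, -2.4]
width: 0.0388
```

```bash
python3 - <<'E'
from h import *
winrep(LAB[2])
p,d=snap("side"); wincheck("side",p,d); print(get_obs()["width"])
P,R=scanpose(LAB[2],.1); rel(P,R)
E
```

```text
window [0.4779 0.0943 0.1401] beam [-2.2e-03 -9.0e-04 -1.0e+00] tilt 0.14
hit off mm [-0.4  0.6  0. ] dist 100.1
nosetop n 195 offset(exp 13.6) 12.7 incl 42.0 yslope -0.017 y range [-31.1  36. ]
0.03907898192059565
shift [-1.1, 0.1, -0.1] rot [-0.1, -0.1, 0.2] rows 0.0
```

Emit:
move_arm(rows=[[20,[0,0,0],[0,0,0]],[20,[0,0,0],[0,0,0]],[20,[0,0,0],[0,0,0]],[20,[0,0,0],[0,0,0]],[20,[0,0,0],[0,0,0]],[20,[0,0,0],[0,0,0]],[20,[0,0,0],[0,0,0]],[20,[0,0,0],[0,0,0]],[20,[0,0,0],[0,0,0]],[20,[0,0,0],[0,0,0]],[20,[0,0,0],[0,0,0]],[20,[0,0,0],[0,0,0]],[20,[0,0,0],[0,0,0]],[20,[0,0,0],[0,0,0]],[20,[0,0,0],[0,0,0]],[20,[0,0,0],[0,0,0]],[20,[0,0,0],[0,0,0]],[20,[0,0,0],[0,0,0]],[20,[0,0,0],[0,0,0]],[20,[0,0,0],[0,0,0]]])

```text
time: 28.82
tool_pos: [0.5518, 0.0934, 0.1999]
orientation: [[-0.003, 0.767, 0.641], [1.0, 0.002, 0.001], [-0.001, 0.641, -0.767]]
wrist_force: [-0.3, -0.7, -1.4]
width: 0.0393
```

Emit:
move_arm(rows=[[20,[0,0,0],[0,0,0]],[20,[0,0,0],[0,0,0]],[20,[0,0,0],[0,0,0]],[20,[0,0,0],[0,0,0]],[20,[0,0,0],[0,0,0]],[20,[0,0,0],[0,0,0]],[20,[0,0,0],[0,0,0]],[20,[0,0,0],[0,0,0]],[20,[0,0,0],[0,0,0]],[20,[0,0,0],[0,0,0]]])

```text
time: 29.65
tool_pos: [0.5518, 0.0934, 0.1999]
orientation: [[-0.003, 0.767, 0.641], [1.0, 0.003, 0.001], [-0.001, 0.641, -0.767]]
wrist_force: [-0.6, 0.1, -1.5]
width: 0.0391
```

```bash
python3 - <<'E'
from h import *
winrep(LAB[2])
p,d=snap("side"); wincheck("side",p,d); print(get_obs()["width"])
P,R=scanpose(LAB[3],.1); rel(P,R)
E
```

```text
window [0.4779 0.0937 0.1402] beam [-1.9e-03 -9.0e-04 -1.0e+00] tilt 0.12
hit off mm [-0.3 -0.   0. ] dist 100.2
nosetop n 190 offset(exp 13.6) 12.9 incl 41.9 yslope -0.021 y range [-29.8  33.8]
0.03913050894361171
shift [-128.1, 98.1, 84.7] rot [-0.1, -0.1, 0.1] rows 4.4
```

Emit:
move_arm(rows=[[20,[-9,7,6],[0,0,0]],[20,[-26,20,17],[0,0,0]],[20,[-47,36,31],[0,0,0]],[20,[-70,54,46],[0,0,0]],[20,[-94,72,62],[0,0,0]],[20,[-112,86,74],[0,0,0]],[20,[-123,94,81],[0,0,0]],[20,[-128,98,84.7],[0,0,0]],[20,[-128,98,84.7],[0,0,0]],[20,[-128,98,84.7],[0,0,0]],[20,[-128,98,84.7],[0,0,0]],[20,[-128,98,84.7],[0,0,0]]])

```text
time: 30.7
tool_pos: [0.6809, -0.0331, 0.1976]
orientation: [[-0.004, 0.768, 0.641], [1.0, 0.003, 0.002], [-0.001, 0.641, -0.768]]
wrist_force: [0.3, 0.4, -2.6]
width: 0.0391
```

```bash
python3 - <<'E'
from h import *
winrep(LAB[3])
p,d=snap("side"); wincheck("side",p,d); print(get_obs()["width"])
P,R=scanpose(LAB[3],.1); rel(P,R)
E
```

```text
window [ 0.607  -0.0329  0.1379] beam [-2.5e-03 -8.0e-04 -1.0e+00] tilt 0.15
hit off mm [-1.3  0.8  0. ] dist 99.9
nosetop n 250 offset(exp 13.6) 13.1 incl 42.7 yslope -0.022 y range [-32.   34.6]
0.03892879208251668
shift [-1.2, 0.6, 0.4] rot [-0.1, -0.1, 0.2] rows 0.0
```

Emit:
move_arm(rows=[[20,[0,0,0],[0,0,0]],[20,[0,0,0],[0,0,0]],[20,[0,0,0],[0,0,0]],[20,[0,0,0],[0,0,0]],[20,[0,0,0],[0,0,0]],[20,[0,0,0],[0,0,0]],[20,[0,0,0],[0,0,0]],[20,[0,0,0],[0,0,0]],[20,[0,0,0],[0,0,0]],[20,[0,0,0],[0,0,0]],[20,[0,0,0],[0,0,0]],[20,[0,0,0],[0,0,0]],[20,[0,0,0],[0,0,0]],[20,[0,0,0],[0,0,0]],[20,[0,0,0],[0,0,0]],[20,[0,0,0],[0,0,0]],[20,[0,0,0],[0,0,0]],[20,[0,0,0],[0,0,0]],[20,[0,0,0],[0,0,0]],[20,[0,0,0],[0,0,0]]])

```text
time: 32.42
tool_pos: [0.6816, -0.0342, 0.1978]
orientation: [[-0.003, 0.767, 0.641], [1.0, 0.003, 0.001], [-0.001, 0.641, -0.767]]
wrist_force: [0.1, -0.3, -1.7]
width: 0.0391
```

Emit:
move_arm(rows=[[20,[0,0,0],[0,0,0]],[20,[0,0,0],[0,0,0]],[20,[0,0,0],[0,0,0]],[20,[0,0,0],[0,0,0]],[20,[0,0,0],[0,0,0]],[20,[0,0,0],[0,0,0]],[20,[0,0,0],[0,0,0]],[20,[0,0,0],[0,0,0]],[20,[0,0,0],[0,0,0]],[20,[0,0,0],[0,0,0]]])

```text
time: 33.25
tool_pos: [0.6816, -0.0343, 0.1979]
orientation: [[-0.003, 0.767, 0.641], [1.0, 0.003, 0.001], [-0.001, 0.641, -0.767]]
wrist_force: [0.5, 0.2, -2.2]
width: 0.0391
```

```bash
python3 - <<'E'
from h import *
winrep(LAB[3])
p,d=snap("side","side8"); wincheck("side",p,d); print(get_obs()["width"])
# place: scanner origin at plate center
TCPs=np.array([-23,0.5,7.5])
R=yaw(-1.3); P=np.array([.4205,-.3775,.006])+rs(R)@TCPs/1000; print(P)
rel(P+[0,0,.2],R)
E
```

```text
window [ 0.6077 -0.034   0.1381] beam [-2.e-03 -9.e-04 -1.e+00] tilt 0.13
hit off mm [-0.5 -0.3  0. ] dist 100.1
nosetop n 247 offset(exp 13.6) 12.7 incl 42.4 yslope -0.008 y range [-32.1  33.6]
0.0386736850440044
[ 0.44348274 -0.37852168  0.0135    ]
shift [-343.7, -173.6, -165.0] rot [39.9, -0.5, 1.4] rows 10.0
```

View pics/side8.png

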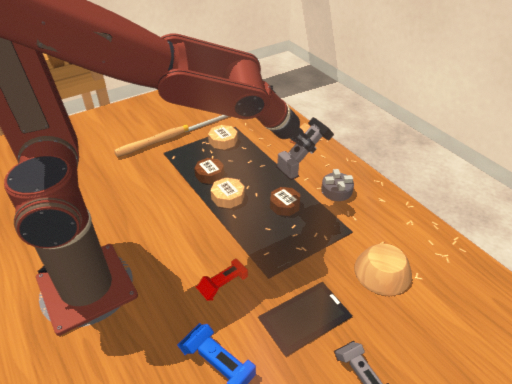

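Emit:
move_arm(rows=[[20,[0,20,-24],[0,0,0]],[20,[-10,35,-45],[0,0,0]],[20,[-35,25,-55],[4,0,0]],[20,[-65,5,-65],[8,0,0.2]],[20,[-96,-14,-74],[12,-0.1,0.4]],[20,[-127,-34,-84],[16,-0.2,0.5]],[20,[-158,-54,-94],[20,-0.2,0.7]],[20,[-189,-74,-104],[24,-0.3,0.8]],[20,[-220,-94,-114],[28,-0.3,1]],[20,[-251,-114,-124],[32,-0.4,1.1]],[20,[-282,-134,-138],[36,-0.4,1.2]],[20,[-310,-152,-150],[39,-0.5,1.3]],[20,[-330,-165,-159],[40,-0.5,1.4]],[20,[-340,-171,-163],[40,-0.5,1.4]],[20,[-344,-174,-165],[40,-0.5,1.4]],[20,[-344,-174,-165],[40,-0.5,1.4]],[20,[-344,-174,-165],[40,-0.5,1.4]],[20,[-344,-174,-165],[40,-0.5,1.4]],[20,[-344,-174,-165],[40,-0.5,1.4]]])

```text
time: 34.88
tool_pos: [0.444, -0.3778, 0.2135]
orientation: [[0.021, 1.0, -0.001], [1.0, -0.021, -0.001], [-0.001, -0.001, -1.0]]
wrist_force: [-0.5, 0.6, -1.6]
width: 0.0392
```

```bash
python3 - <<'E'
from h import *
o=get_obs(); print(o["tool_pos"],np.round(o["joints"],2),o["width"])
p,d=snap("side"); wincheck("side",p,d)
TCPs=np.array([-23,0.5,7.5]); R=yaw(-1.3); P=np.array([.4205,-.3775,.006])+rs(R)@TCPs/1000
rel(P+[0,0,.06],R)
Rs=rs(np.array(o["orientation"])); og=o["tool_pos"]-Rs@TCPs/1000
draw("side",p,(200,150,380,360),2.8,"ovs9",*og[:2],0,og[2],Rs,plate=(.4205,-.3775,-1.3))
E
```

```text
[ 0.44397289 -0.37779457  0.21352401] [-0.84  0.13  1.66 -0.    1.35 -2.39] 0.039165779475185666
nosetop n 747 offset(exp 13.6) 13.4 incl 42.1 yslope -0.009 y range [-32.6  33.5]
shift [-0.5, -0.2, 140.0] rot [-0.1, 0.1, 0.1] rows 3.4
```

View pics/ovs9.png

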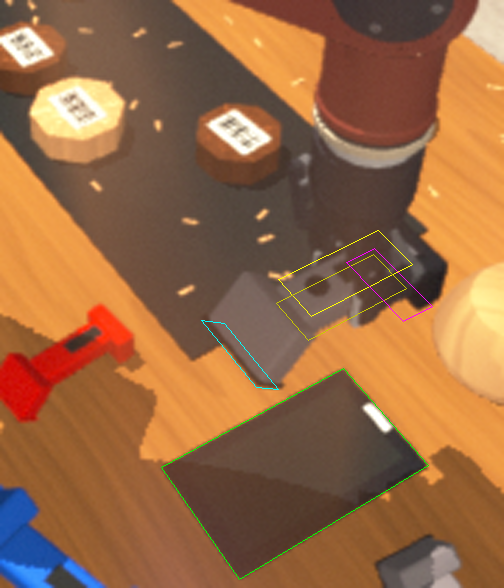

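```bash
python3 - <<'E'
from h import *
f=np.load("s6.npz"); 
for n,D in(("top",f["e"]),("side",f["d"])):
    W=cloud(n,D); m=(W[...,0]>.46)&(W[...,0]<.75)&(W[...,1]<-.22)&(W[...,1]>-.55)&(W[...,2]>.012)&(W[...,2]<.08)
    Q=W[m]; print(n,len(Q),np.round(np.percentile(Q,[1,50,99],axis=0),3).tolist())
E
```

```text
top 1103 [[0.464, -0.505, 0.012], [0.662, -0.374, 0.055], [0.736, -0.301, 0.071]]
side 2191 [[0.463, -0.507, 0.013], [0.652, -0.398, 0.054], [0.723, -0.325, 0.068]]
```

Emit:
move_arm(rows=[[20,[0,0,30],[0,0,0]],[20,[0,0,65],[0,0,0]],[20,[0,0,100],[0,0,0]],[20,[0,0,130],[0,0,0]],[20,[0,0,155],[0,0,0]],[20,[0,0,170],[0,0,0]],[20,[0,0,180],[0,0,0]],[20,[0,0,187],[0,0,0]],[20,[0,0,192],[0,0,0]],[20,[0,0,195],[0,0,0]],[20,[0,0,197],[0,0,0]],[20,[0,0,197],[0,0,0]],[20,[0,0,197],[0,0,0]],[20,[0,0,197],[0,0,0]]])

```text
time: 36.1
tool_pos: [0.4432, -0.3795, 0.017]
orientation: [[0.023, 1.0, -0.001], [1.0, -0.023, -0.002], [-0.002, -0.001, -1.0]]
wrist_force: [-0.5, -0.1, -2.0]
width: 0.039
```

```bash
python3 - <<'E'
from h import *
o=get_obs(); print(o["tool_pos"],o["wrist_force"],o["width"])
p,d=snap("side"); wincheck("side",p,d); crop(p,220,200,380,360,4,"s10")
E
```

```text
[ 0.44319762 -0.37947539  0.01700825] [-0.45448546 -0.10813629 -2.02556082] 0.038962715764607116
nosetop n 581 offset(exp 13.6) 13.3 incl 42.0 yslope -0.004 y range [-32.9  33.9]
```

View pics/s10.png

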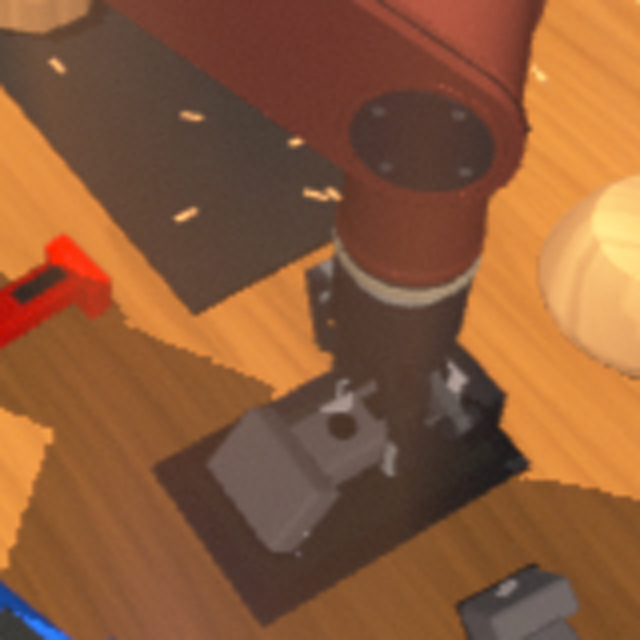

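Still about 2 mm up; lower until the wrist force shows contact.

Emit:
move_arm(rows=[[20,[0,0,1],[0,0,0]],[20,[0,0,1.5],[0,0,0]],[20,[0,0,2],[0,0,0]],[20,[0,0,2],[0,0,0]],[20,[0,0,2],[0,0,0]]])

```text
time: 36.57
tool_pos: [0.4429, -0.3792, 0.0149]
orientation: [[0.023, 1.0, -0.002], [1.0, -0.023, -0.001], [-0.001, -0.002, -1.0]]
wrist_force: [-3.7, 2.4, 5.3]
width: 0.039
```

Emit:
move_arm(rows=[[45,[0,0,0],[0,0,0]],[50,[0,0,0],[0,0,0]],[60,[0,0,0],[0,0,0]],[70,[0,0,0],[0,0,0]],[85,[0,0,0],[0,0,0]],[85,[0,0,0],[0,0,0]],[85,[0,0,0],[0,0,0]],[85,[0,0,0],[0,0,0]],[85,[0,0,-15],[0,0,0]],[85,[0,0,-40],[0,0,0]],[85,[0,0,-75],[0,0,0]],[85,[0,0,-115],[0,0,0]],[85,[0,0,-155],[0,0,0]],[85,[0,0,-195],[0,0,0]],[85,[0,0,-230],[0,0,0]],[85,[0,0,-230],[0,0,0]]])

```text
time: 37.9
tool_pos: [0.4462, -0.382, 0.2541]
orientation: [[0.023, 1.0, 0.008], [1.0, -0.023, -0.012], [-0.012, 0.008, -1.0]]
wrist_force: [0.5, -1.0, 1.7]
width: 0.0851
```

Emit:
move_arm(rows=[[85,[40,0,0],[0,0,0]],[85,[80,0,0],[0,0,0]],[85,[120,0,0],[0,0,0]],[85,[160,0,0],[0,0,0]],[85,[200,0,0],[0,0,0]],[85,[240,0,0],[0,0,0]],[85,[280,0,0],[0,0,0]],[85,[320,0,0],[0,0,0]],[85,[360,0,0],[0,0,0]],[85,[400,0,0],[0,0,0]],[85,[400,0,0],[0,0,0]],[85,[400,0,0],[0,0,0]]])

```text
time: 38.9
tool_pos: [0.4522, 0.0231, 0.2438]
orientation: [[0.018, 1.0, -0.002], [1.0, -0.018, -0.001], [-0.001, -0.002, -1.0]]
wrist_force: [-0.1, -0.5, 0.6]
width: 0.0853
```

```bash
python3 - <<'E'
from h import *
p,d=snap("side","side11"); q,e=snap("top","top11"); np.savez("s11.npz",p=p,d=d,q=q,e=e)
plate("top",q,e)
for n,D in(("top",e),("side",d)):
    W=cloud(n,D); m=(W[...,0]>.28)&(W[...,0]<.56)&(W[...,1]>-.48)&(W[...,1]<-.28)&(W[...,2]>.03)
    Q=W[m]; 
    for lo,hi,t in((.34,.38,"nose"),(.40,.47,"handle"),(.49,.507,"foot")):
        s=Q[(Q[:,0]>lo)&(Q[:,0]<hi)]; print(n,t,"y mid",(np.percentile(s[:,1],[1,99]).mean()).round(4),np.percentile(s[:,1],[1,99]).round(4),"top z",np.percentile(s[:,2],80).round(4))
    h=cv2.minAreaRect((Q[:,:2]*1000).astype(np.float32)); print(n,h)
    # nose top plane offset -> origin x
    s=Q[(Q[:,0]<.365)&(Q[:,2]>.032)&(Q[:,2]<.058)]; # x_w = ox - xs ; plane: (xs-72)*.766+(zs-9)*.643=13.6
    xs=72+(13.6-(s[:,2]*1000-6-9)*.643)/.766; print("ox est",np.median(s[:,0]*1000+xs).round(1),len(s))
draw("top",q,(310,170,370,250),7,"ovt11",.4205,-.3775,-1.3,plate=(.4205,-.3775,-1.3))
draw("side",p,(250,265,370,365),6,"ovs11",.4205,-.3775,-1.3,plate=(.4205,-.3775,-1.3))
E
```

```text
top plate 850 ((419.05242919921875, -377.3943786621094), (116.98342895507812, 197.21974182128906), 89.24032592773438) [ 0.4147 -0.3688  0.0063]
top nose y mid -0.3773 [-0.4115 -0.3432] top z 0.0592
top handle y mid -0.3783 [-0.3972 -0.3595] top z 0.0528
top foot y mid -0.3803 [-0.4138 -0.3467] top z 0.0539
top ((426.80401611328125, -378.361328125), (69.3531494140625, 176.54429626464844), 89.0719223022461)
ox est 420.0 113
side nose y mid -0.3779 [-0.4122 -0.3435] top z 0.0596
side handle y mid -0.3797 [-0.3993 -0.36  ] top z 0.0522
side foot y mid -0.3813 [-0.4153 -0.3472] top z 0.0522
side ((425.29559326171875, -378.4591369628906), (71.25686645507812, 176.56185913085938), 88.76447296142578)
ox est 419.0 370
```

View pics/ovt11.png

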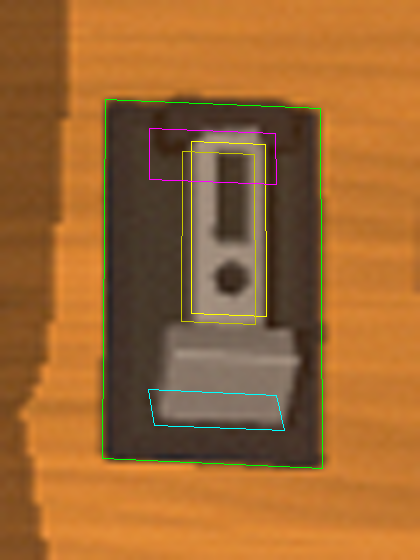

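View pics/ovs11.png

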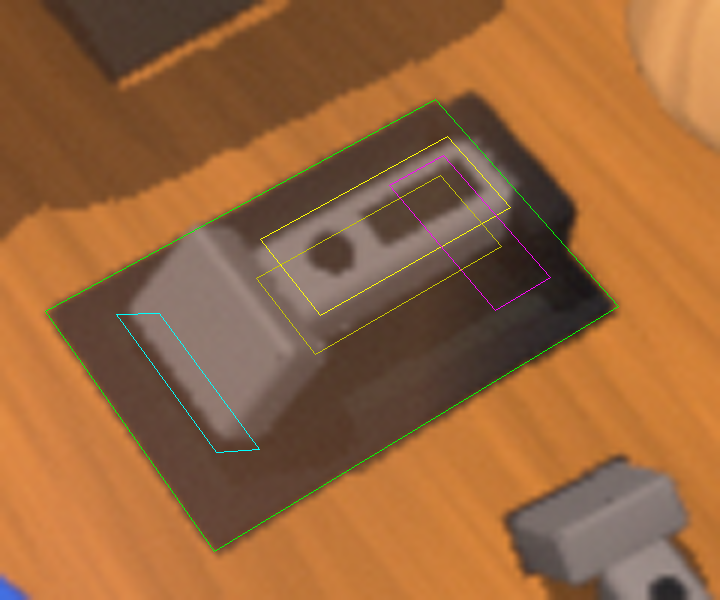

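View pics/side11.png

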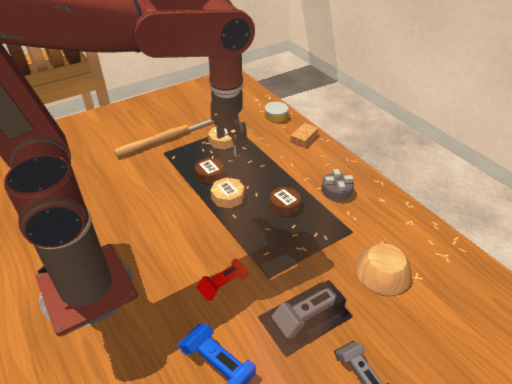

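```bash
python3 - <<'E'
from h import *
q,e=snap("top","top12"); p,d=snap("side")
labels("top",q,e);labels("side",p,d)
W=cloud("side",d); m=(W[...,0]>.28)&(W[...,0]<.56)&(W[...,1]>-.48)&(W[...,1]<-.28)&(W[...,2]>.03)
print(cv2.minAreaRect((W[m][:,:2]*1000).astype(np.float32)))
o=get_obs(); print(o["time"],o["tool_pos"],o["wrist_force"])
E
```

```text
top label 150 [616.6 361.6] [61.1 40.5] 89.7 mean [616.3 361.1  40.2]
top label 43 [609.7 -54.5] [39.1 15.5] 0.8 mean [607.8 -55.6  39.2]
top label 165 [483.  219.6] [40.8 58.9] 1.7 mean [482.4 220.3  39.1]
top label 133 [475.2  91.9] [57.3 42.6] 82.2 mean [476.5  92.6  41.2]
side label 16 [626.1 351.4] [43.7  8.1] 69.4 mean [625.5 350.5  43.1]
side label 137 [484.  221.7] [59.8 42.5] 88.2 mean [483.5 221.3  40.4]
side label 160 [479.5  94.5] [42.9 62.3] 0.0 mean [479.2  93.1  42.4]
side label 177 [606.9 -33.7] [41.7 60.7] 5.7 mean [607.5 -34.2  40.4]
((425.54718017578125, -379.1677551269531), (70.89222717285156, 176.57870483398438), 88.95246124267578)
39.1 [0.45244166 0.01975646 0.24375128] [-0.36919159 -1.28901532 -0.08112806]
```

View pics/top12.png

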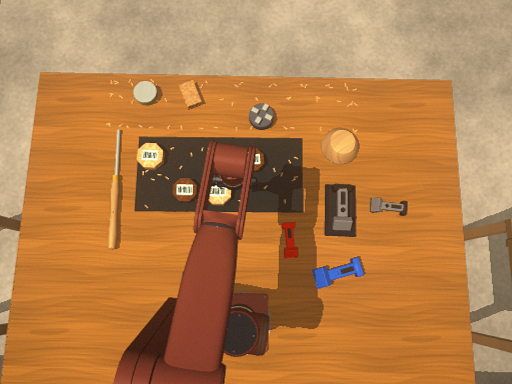

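Four blanks lie flat with labels up (149,155), (185,190), (219,194) and (258,160). The scanner is on the plate at (341,208), and the bowl, chuck and gouge are where they started. Handing in.

```bash
python3 -c "
from plant import *
print(hand_in())"
```

```text
the job is handed in; nothing more can be done
None
```

The job is done and handed in at about 39 s, well inside the 210 s limit. Four blanks were there (places 1 to 4; place 5 was empty). I tipped each one over where it stood, and all four lie label up.

- **Readings:** I took the grey scanner and read the labels in order from 1 to 4. At each label the window was 98 to 100 mm away, the beam was within about 1.5 mm of the middle and 0.2° of square, and I held it still for about 2.5 s. These figures come from the arm's pose and where I measured the window in the grip. There was no confirmation that a label was actually read.
- **Scanner:** It is back on the charging plate, upright with its nose towards the robot, and the gripper is clear of it. It lies level and within 1 or 2 mm of the plate's middle sideways.
- **Check that disagreed:** Lengthwise, my estimates of the scanner's origin range from 1 mm short of the plate's middle to about 7 mm past it. The measured nose face puts it nearest the middle, and the image outline and handle end put it farthest. If the outline is right, the beam was also up to about 7 mm off the label middles in x.
- **Other checks:** In the last pictures the bowl, chuck and gouge were where they started. I saw no knock to the scanner and no loosening of the grip.
- **Joint limit:** While I was looking at the scanner's window, the last joint showed −2.68, the end of its range.

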